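# Clear the bench drill's table into its chip drawer

## Task

The table of the bench drill is littered with hole-saw plugs and sawn-off ends. Pull the chip drawer under it well out, wipe every piece off the table into the drawer with the scraper block (not with the fingers, and without bumping the drill that stands over the table), then push the drawer fully shut and stand the scraper on its sole on the bench again. Leave the other things on the bench where they are.

Things in the scene. Friction and masses are not known exactly. Their poses are not given: they have to be found in the camera images.
- drill_table: fixed plywood table under the drill: smooth flat top 85 mm above the bench, x -90 to +130 mm, y -60 to +60 mm. Origin at bench level under the spindle; x to the back (column), y to the left, where the drawer comes out. Its left edge (y +60) has no rim: what goes over it falls into the open drawer. The litter lies within x -62..+46, y -30..+56 mm
- bench_drill: grey bench drill, fixed. Origin on the table top under the spindle, axes as the table's. Above it (heights over the table): 6 mm bit from 140 mm up, chuck 36 mm wide from 168, nose 68 mm wide from 225, belt cover 82 mm wide to x -32, top 360. Column 32 mm thick at x +98, foot 72 mm. An upright gripper does not fit over the middle of the table; one leaning back to the front does
- drawer (a joint): how far the chip drawer is out, m: 0 shut, 0.09 fully out (stop); it moves along the table's +y and stays where it is left, with about 2 N of friction
- drawer_handle (a point): middle of the drawer's steel bow handle: a level bar 9 mm thick and 90 mm long along the table's x, 58 mm above the bench, with 30 mm of clear space between bar and drawer front; moves with the drawer. Axes as the table's
- drawer_floor (a point): middle of the drawer's inner floor, axes as the table's; inside 148 mm (x) by 106 mm (y), 40 mm deep, floor 25 mm above the bench. The outer face of the 12 mm thick drawer front lies 65.5 mm to +y of this point; its top is 67 mm above the bench. Fully out, a strip 90 mm wide is open beside the table's left edge
- scraper: brown wooden scraper block standing loose on the bench on its dark rubber sole: foot 130 mm long (x) by 28 mm (y), 20 mm high; on its middle a rib to hold it by, 64 mm long (x), 22 mm thick (y), top 66 mm above the sole. Origin in the middle of the sole, z up. About 0.16 kg; both ends and both long faces alike
- plug_a: hole-saw plug on the table: wooden disc 25 mm across, 12 mm high; origin in the middle of its underside
- plug_b: hole-saw plug on the table: wooden disc 20 mm across, 13 mm high; origin in the middle of its underside
- plug_c: hole-saw plug on the table: wooden disc 25 mm across, 11 mm high; origin in the middle of its underside
- chip_d: sawn-off wooden end on the table, 22 x 15 x 12 mm; origin in the middle of its underside
- chip_e: sawn-off wooden end on the table, 28 x 12 x 11 mm; origin in the middle of its underside
- nut_can: bystander: open can of screws, 69 mm across, 86 mm high, at the back left; origin under its middle
- tape_measure: bystander: small chrome tape measure, 54 x 74 x 34 mm, near the front edge of the bench, before the drill; origin under its middle
- pencil: bystander: flat carpenter's pencil 148 x 14 x 8 mm lying on the bench before the drawer; origin under its middle, along its own y

How it is judged:
On the way, in this order (a step that is already met when the one before it is completed fails the run):
1. the drawer is pulled out at least 70 mm (value of joint drawer above 0.07 m), for 0.2 s.
2. all five pieces lie in the drawer (x of plug_a in the frame of drawer_floor between -0.078 and 0.078 m and y of plug_a in the frame of drawer_floor between -0.056 and 0.056 m and z of plug_a in the frame of drawer_floor between -0.004 and 0.04 m and x of plug_b in the frame of drawer_floor between -0.078 and 0.078 m and y of plug_b in the frame of drawer_floor between -0.056 and 0.056 m and z of plug_b in the frame of drawer_floor between -0.004 and 0.04 m and x of plug_c in the frame of drawer_floor between -0.078 and 0.078 m and y of plug_c in the frame of drawer_floor between -0.056 and 0.056 m and z of plug_c in the frame of drawer_floor between -0.004 and 0.04 m and x of chip_d in the frame of drawer_floor between -0.078 and 0.078 m and y of chip_d in the frame of drawer_floor between -0.056 and 0.056 m and z of chip_d in the frame of drawer_floor between -0.004 and 0.04 m and x of chip_e in the frame of drawer_floor between -0.078 and 0.078 m and y of chip_e in the frame of drawer_floor between -0.056 and 0.056 m and z of chip_e in the frame of drawer_floor between -0.004 and 0.04 m), for 0.2 s.
At the end, for the whole second after the job is handed in: All five pieces lie at rest inside the drawer, the drawer is shut to within 5 mm, and the scraper stands at rest on its sole on the bench top (within 6 mm of its height and 0.1 rad of upright), anywhere (all of step 2 and value of joint drawer below 0.005 m and height (world z) of scraper between -0.004 and 0.006 m and angle between scraper's own z axis and vertical below 0.1 rad and linear speed of scraper below 0.02 m/s and linear speed of each of plug_a, plug_b, plug_c, chip_d, chip_e below 0.03 m/s); the robot touches nothing.
It fails at once if the drill is bumped (more than 5 N) (contact force between anything else and bench_drill above 5 N).
It fails at once if a piece is pushed or picked up with the fingers (more than 1 N) (contact force between the fingers and plug_a above 1 N or contact force between the fingers and plug_b above 1 N or contact force between the fingers and plug_c above 1 N or contact force between the fingers and chip_d above 1 N or contact force between the fingers and chip_e above 1 N).
It fails at once if the can, the tape measure or the pencil is moved by more than 20 mm (distance of any of nut_can, tape_measure, pencil from where it was at the start of the episode above 0.02 m).
It also fails if it takes over 70 s, if anything falls off the work surface, if the arm or the gripper's body presses on something with over 40 N, if the wrist force passes 120 N, or if a joint passes its speed limit or range.

## Robot

A 6-joint arm with a two-finger parallel gripper is mounted at the origin on a cart in front of the work surface, level with it; the furniture and walls round the work are solid. World frame = base frame: x ahead of the robot, y to its left, z up, the work surface at z = 0. Lengths are in m, angles in rad, forces in N, time in s.
With the tool pointing down it reaches from about 0.35 to 0.775 m from the base axis. Payload 7.3 kg.
Tool frame: the origin (TCP) lies midway between the tips of the shut fingers; the grasp point (between the pads) lies 19 mm behind it (tcp_to_grasp is the distance from the TCP to the grasp point, in m); z points along the fingers, y is the line along which they close (so a half turn about z gives the same grasp; the last joint's range is limited). The gripper opens to 92 mm and grips with 3 to 60 N. Pads are 19 mm wide; open, the fingers measure 130 mm over their backs; the gripper's body (75 mm by 190 mm) begins 47 mm behind the grasp point.
Start: joints at [-1.467, 0.342, 1.524, -0, 1.275, -0.146], TCP at [0.13, -0.509, 0.2] pointing down, gripper open.
Joint ranges: [-2.53, 2.53], [-0.77, 2.02], [0.04, 2.7], [-1, 4.14], [0.28, 2.66], [-3.11, 3.11]. Speed limits (rad/s): [2.57, 2.57, 3.14, 3.14, 3.14, 3.14].

## Interface

Orientations are given as [roll, pitch, yaw] about the fixed x, y, z axes, in that order (R = Rz(yaw) Ry(pitch) Rx(roll)).
In Python, from cell import observe, read_camera, calibration, hand_in, tcp_to_grasp gives the robot as it stands.
- The arm moves only by the tool send_rows, never from a script. Its argument "targets" is a list of rows, each a list of 5 numbers: the opening, from 0 (shut) to 1 (fully open), then the shift along the world's x, y, z in m, then the turn about the world's z in rad. A call has 1 to 5 rows; each row shifts and turns the commanded pose from where the row before left it; what a row does not reach is not made up. A row lasts 1/10 s, in which the tool goes at most 50 mm and 8.59 degrees, less where a joint would pass 70% of its speed; a pose out of reach is approached as far as the arm can. A call is refused whole if a number of a shift passes 0.05 or a number of a turn 0.15, either way. A call with a gripper value outside its range is refused whole. The fingers move at their own pace and stop on an object; "grip_force" is the grip in N (left out, the last holds). Time passes only in rows, so rows that do not move let the fingers close. It gives the time, the measured TCP pose, the force, the opening and the grip force at its end, in the units of the state.
- observe(): the state, without advancing time (a new reading comes with each control period).
- read_camera(name): name is "scene" or "top" or "wrist"; returns (picture, depth): 480x640x3 uint8, red, green, blue; 480x640 float32, m along the optical axis (not along the pixel's ray), 0 where there is no reading.
- calibration(name): a dict with "intrinsics" (3x3 intrinsics, pixels), "world_to_cam" (4x4, takes a point from world to camera coordinates); the wrist camera has in their place "hand_eye" (4x4, takes a point from camera to tool coordinates, whose origin is the TCP and whose axes are the flange's). Camera axes: x right, y up, looking along -z (the intrinsics and any distortion apply to the point x, -y, -z); pixel columns grow to the right and rows downward; lengths in m; the calibration is good to about 2 mm. A picture is of the moment at which its call begins: read the wrist's pose just before it. calibration takes no time and is no camera call.
- hand_in(): hands the job in; it is judged then, once.
The state is a dict: "time": time; "qpos": joint angles; "qvel": joint speeds; "joint_efforts": joint torques, N m; "tool_pos": TCP position; "tool_rot": TCP orientation; "contact_force": force on the tool from outside, world axes, zero at the start; "torque": the same for the moment, N m; "opening": finger opening in m; "grip_force": force on a finger pad.
Only numpy, scipy, OpenCV 4.12 (cv2) and the standard library are available. Lean on these libraries where they do the work, as an engineer would, in place of code of your own. Each camera call takes 0.05 s, during which the arm holds its last target. There are 200 camera calls.

## Working session

There is one attempt and no reset: what is moved stays moved. The work goes in short steps, Python scripts to look and compute and a tool call to move; the robot and the scene stay as the last step left them, time stands still between calls to the robot, and variables do not carry over. Pictures are saved under pics/ and viewed, at most 10 in all, crops included, and the job is handed in when it is done.

Besides the shell and the picture viewer there is one more tool, called as name(argument=value, ...), one argument or row to a line, values as JSON. send_rows: Moves the arm, as the interface text tells. Its arguments: {"type":"object","properties":{"targets":{"type":"array","items":{"type":"array","items":{"type":"number"}}},"grip_force":{"type":"number"}},"required":["targets"]}

```bash
mkdir -p pics; ls; python3 - <<'E'
from cell import *
import cv2
print(observe(), tcp_to_grasp)
for n in("scene","top"):
    p,d=read_camera(n); cv2.imwrite(f"pics/{n}0.png",p[:,:,::-1]); 
    import numpy as np; np.save(f"pics/{n}0.npy",d)
    print(n,calibration(n))
print(calibration("wrist"))
E
```

```text
pics
{'time': 0.0, 'qpos': array([-1.46699918e+00,  3.42728439e-01,  1.52497574e+00, -1.78870253e-05,
        1.27540590e+00, -1.46013092e-01]), 'qvel': array([-1.99916691e-03, -1.15108131e-03, -9.09789130e-05,  2.92358345e-05,
       -1.28471009e-03,  1.11757318e-03]), 'joint_efforts': array([ 9.57908669e-04, -4.31235945e+01, -2.44217777e+01,  7.19769322e-02,
        5.58606035e-02, -1.18721473e-04]), 'tool_pos': array([ 0.12975452, -0.50826776,  0.19945643]), 'tool_rot': array([-3.14008889e+00, -2.03854779e-04,  2.49815310e-01]), 'contact_force': array([ 0.66216954, -1.0214346 ,  0.25267432]), 'torque': array([-0.05478137, -0.01241349,  0.01884838]), 'grip_force': 0.0, 'opening': 0.09161062533266116} 0.0188
scene {'intrinsics': array([[590.10998618,   0.        , 322.40557963],
       [  0.        , 590.10998618, 241.65674278],
       [  0.        ,   0.        ,   1.        ]]), 'world_to_cam': array([[ 0.96900525,  0.24678738,  0.01117155, -0.5632601 ],
       [-0.21231911,  0.80884346,  0.54835469, -0.0288771 ],
       [ 0.12629099, -0.53373051,  0.83617123, -1.44976542],
      
[... 316 characters left out ...]
 0.99545682, -0.02725108,  0.09123096, -0.55324651],
       [-0.09192757, -0.02550634,  0.99543897, -1.05447012],
       [ 0.        ,  0.        ,  0.        ,  1.        ]])}
{'intrinsics': array([[363.77956546,   0.        , 320.09223875],
       [  0.        , 363.77956546, 236.85740654],
       [  0.        ,   0.        ,   1.        ]]), 'hand_eye': array([[ 6.33587956e-04,  9.59389913e-01,  2.82082600e-01,
         7.74438121e-02],
       [ 9.99999761e-01, -6.85982326e-04,  8.69841660e-05,
        -7.27722092e-04],
       [ 2.76955410e-04,  2.82082478e-01, -9.59390118e-01,
        -1.84179166e-01],
       [ 0.00000000e+00,  0.00000000e+00,  0.00000000e+00,
         1.00000000e+00]])}
```

View pics/scene0.png

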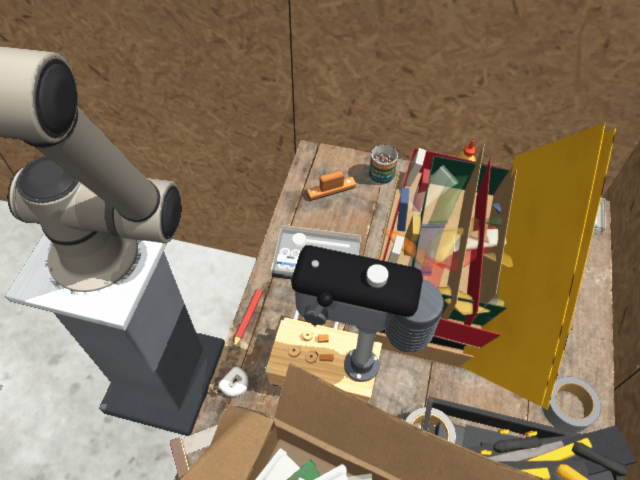

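View pics/top0.png

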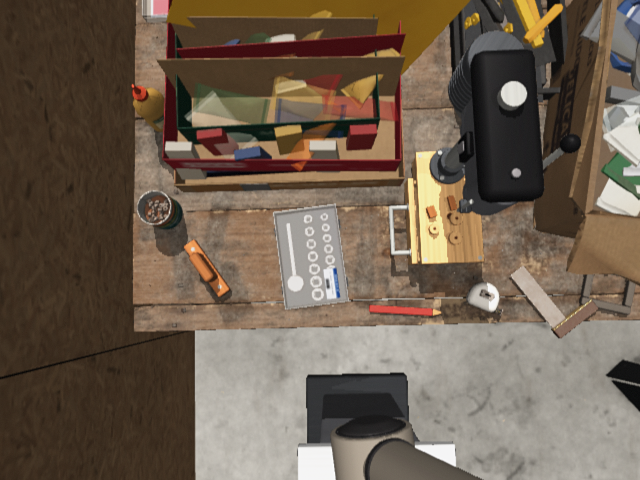

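The top view shows the five pieces at about (432,212), (451,203), (434,230), (453,218) and (455,238). The drawer handle is at (398,230), the scraper at (207,268), the pencil at (405,310), the tape at (485,297) and the can at (157,208). In the scene view the drill head covers the back of the table. Next I'll measure positions.

```bash
cat > h.py <<'E'
import numpy as np, cv2
from cell import *
def ray(n,u,v,z,cal=None):
    c=cal or calibration(n);K=c["intrinsics"];T=np.linalg.inv(c["world_to_cam"])
    d=np.array([(u-K[0,2])/K[0,0],-(v-K[1,2])/K[1,1],-1.]);d=T[:3,:3]@d;o=T[:3,3]
    return o+d*(z-o[2])/d[2]
def cloud(n,d):
    c=calibration(n);K=c["intrinsics"];T=np.linalg.inv(c["world_to_cam"])
    v,u=np.mgrid[:480,:640]
    P=np.stack([(u-K[0,2])/K[0,0]*d,-(v-K[1,2])/K[1,1]*d,-d],-1)
    return P@T[:3,:3].T+T[:3,3]
E
python3 - <<'E'
from h import *
im=cv2.imread("pics/top0.png");d=np.load("pics/top0.npy");P=cloud("top",d)
hsv=cv2.cvtColor(im,cv2.COLOR_BGR2HSV)
for u,v in[(300,310),(170,310),(470,250),(425,250),(475,180)]:print(u,v,P[v,u].round(4),hsv[v,u])
# table top
m=((abs(P[...,2]-.085)<.006)&(d>0)).astype(np.uint8);m[:, :380]=0;m[:,500:]=0;m[:140]=0;m[275:]=0
m=cv2.morphologyEx(m,cv2.MORPH_OPEN,np.ones((3,3)))
n,l,s,c=cv2.connectedComponentsWithStats(m)
for i in range(1,n):
    if s[i,4]>60:
        q=P[l==i][:,:2].astype(np.float32);print("tab",s[i],cv2.minAreaRect(q))
# scraper
w=(P[...,2]>.012)&(P[...,2]<.1);w[:,:170]=0;w[:,240:]=0;w[:225]=0;w[305:]=0
q=P[w][:,:2].astype(np.float32);print("scr foot",len(q),cv2.minAreaRect(q))
w2=w&(P[...,2]>.055);q=P[w2].astype(np.float32);print("rib",len(q),cv2.minAreaRect(q[:,:2]),np.median(q[:,2]))
# handle
w=(P[...,2]>.045)&(P[...,2]<.07);w[:,:380]=0;w[:,418:]=0;w[:190]=0;w[275:]=0
q=P[w].astype(np.float32);print("handle",len(q),cv2.minAreaRect(q[:,:2]),np.median(q[:,2]))
cv2.imwrite("pics/c1.png",cv2.resize(im[140:280,380:500],None,fx=5,fy=4,interpolation=cv2.INTER_CUBIC)[:600])
s=cv2.imread("pics/scene0.png");cv2.imwrite("pics/c2.png",cv2.resize(s[230:400,220:420],None,fx=3.5,fy=3.5,interpolation=cv2.INTER_CUBIC))
E
```

```text
300 310 [ 0.4261  0.1481 -0.0018] [ 14  73 140]
170 310 [ 4.327e-01  4.202e-01 -2.000e-04] [ 13  93 129]
470 250 [ 0.5351 -0.1863  0.0845] [ 16 128 177]
425 250 [ 0.5373 -0.1001  0.0861] [ 25  83 245]
475 180 [ 0.6077 -0.1178  0.3865] [135  12  42]
tab [ 416  151   68  113 4320] ((0.6232529878616333, -0.15093745291233063), (0.2207169383764267, 0.12107342481613159), 0.5250790119171143)
scr foot 940 ((0.5391958951950073, 0.3528602719306946), (0.17811879515647888, 0.02871115319430828), 34.455223083496094)Traceback (most recent call last):
  File "<stdin>", line 15, in <module>
cv2.error: OpenCV(4.12.0) /io/opencv/modules/imgproc/src/convhull.cpp:143: error: (-215:Assertion failed) total >= 0 && (depth == CV_32F || depth == CV_32S) in function 'convexHull'
```

```bash
python3 - <<'E'
from h import *
im=cv2.imread("pics/top0.png");d=np.load("pics/top0.npy");P=cloud("top",d)
hsv=cv2.cvtColor(im,cv2.COLOR_BGR2HSV)
m=(cv2.inRange(hsv,(5,170,110),(16,255,255))>0);m[:,:170]=0;m[:,240:]=0;m[:230]=0;m[310:]=0
ys,xs=np.nonzero(m);print(len(ys),xs.min(),xs.max(),ys.min(),ys.max())
z=P[m][:,2];print(np.percentile(z,[1,10,30,50,70,90,99]).round(3))
for lo,hi in((.01,.03),(.04,.06),(.06,.1)):
    w=m&(P[...,2]>lo)&(P[...,2]<hi);q=P[w].astype(np.float32)
    if len(q)>5:print(lo,len(q),cv2.minAreaRect(q[:,:2]))
w=(P[...,2]>.045)&(P[...,2]<.07);w[:,:380]=0;w[:,418:]=0;w[:190]=0;w[275:]=0
q=P[w].astype(np.float32);print("handle",len(q),cv2.minAreaRect(q[:,:2]),np.median(q[:,2]))
# pieces: above table by 8..16 mm
w=((P[...,2]>.0915)&(P[...,2]<.105)).astype(np.uint8);w[:,:412]=0;w[:,486:]=0;w[:150]=0;w[266:]=0
n,l,s,c=cv2.connectedComponentsWithStats(w)
for i in range(1,n):
    if s[i,4]>15:
        q=P[l==i].astype(np.float32);r=cv2.minAreaRect(q[:,:2]);print("pc",s[i],c[i].round(0),np.round(np.array(r[0])-[.6033,-.151],3),np.round(r[1],3),round(r[2]),q[:,2].mean().round(3))
cv2.imwrite("pics/c1.png",cv2.resize(im[140:280,380:500],None,fx=4,fy=4,interpolation=cv2.INTER_CUBIC))
s=cv2.imread("pics/scene0.png");cv2.imwrite("pics/c2.png",cv2.resize(s[230:400,220:420],None,fx=3.5,fy=3.5,interpolation=cv2.INTER_CUBIC))
E
```

```text
169 191 228 241 295
[0.015 0.018 0.02  0.022 0.04  0.065 0.4  ]Traceback (most recent call last):
  File "<stdin>", line 9, in <module>
cv2.error: OpenCV(4.12.0) /io/opencv/modules/imgproc/src/convhull.cpp:143: error: (-215:Assertion failed) total >= 0 && (depth == CV_32F || depth == CV_32S) in function 'convexHull'
```

```bash
cat >> h.py <<'E'
def rect(q): return cv2.minAreaRect(np.ascontiguousarray(q[:,:2],dtype=np.float32))
E
python3 - <<'E'
from h import *
im=cv2.imread("pics/top0.png");d=np.load("pics/top0.npy");P=cloud("top",d)
hsv=cv2.cvtColor(im,cv2.COLOR_BGR2HSV)
m=(cv2.inRange(hsv,(5,170,110),(16,255,255))>0);m[:,:170]=0;m[:,240:]=0;m[:230]=0;m[310:]=0
for lo,hi in((.01,.03),(.05,.08)):
    w=m&(P[...,2]>lo)&(P[...,2]<hi);q=P[w];print("scr",lo,len(q),rect(q),q.mean(0))
w=(P[...,2]>.045)&(P[...,2]<.07);w[:,:380]=0;w[:,412]=0;w[:,413:]=0;w[:190]=0;w[275:]=0
q=P[w];print("handle",len(q),rect(q),np.median(q[:,2]))
w=((P[...,2]>.0905)&(P[...,2]<.105)).astype(np.uint8);w[:,:412]=0;w[:,486:]=0;w[:150]=0;w[266:]=0
n,l,s,c=cv2.connectedComponentsWithStats(w)
for i in range(1,n):
    if s[i,4]>15:
        q=P[l==i];r=rect(q);print("pc",s[i],c[i].round(0),np.round(np.array(r[0])-[.6033,-.151],3),np.round(r[1],3),round(r[2]),q[:,2].mean().round(3))
cv2.imwrite("pics/c1.png",cv2.resize(im[140:280,380:500],None,fx=4,fy=4,interpolation=cv2.INTER_CUBIC))
s=cv2.imread("pics/scene0.png");cv2.imwrite("pics/c2.png",cv2.resize(s[230:400,220:420],None,fx=3.5,fy=3.5,interpolation=cv2.INTER_CUBIC))
E
```

```text
scr 0.01 109 ((0.5169277787208557, 0.3370630443096161), (0.12353988736867905, 0.026499474421143532), 34.02167510986328) [0.50210009 0.32283448 0.02007747]
scr 0.05 48 ((0.5197765231132507, 0.33954739570617676), (0.0631716400384903, 0.02030107192695141), 32.51399612426758) [0.51999004 0.33648847 0.06396791]
handle 619 ((0.5890406370162964, -0.057437196373939514), (0.0435309112071991, 0.14742210507392883), 88.45691680908203) 0.06221203756815408
pc [430 150  35  34 461] [443. 170.] [0.091 0.008] [0.07  0.052] 45 0.097
pc [448 195   9  16  98] [452. 202.] [ 0.024 -0.002] [0.028 0.013] 15 0.095
pc [426 205  11  13  99] [431. 211.] [0.008 0.037] [0.022 0.016] 16 0.096
pc [449 212  14  13 137] [456. 218.] [-0.006 -0.009] [0.023 0.024] 43 0.096
pc [429 223  11  11  91] [434. 228.] [-0.025  0.034] [0.019 0.018] 50 0.097
pc [449 231  13  13 141] [455. 237.] [-0.044 -0.005] [0.024 0.024] 6 0.096
```

View pics/c1.png

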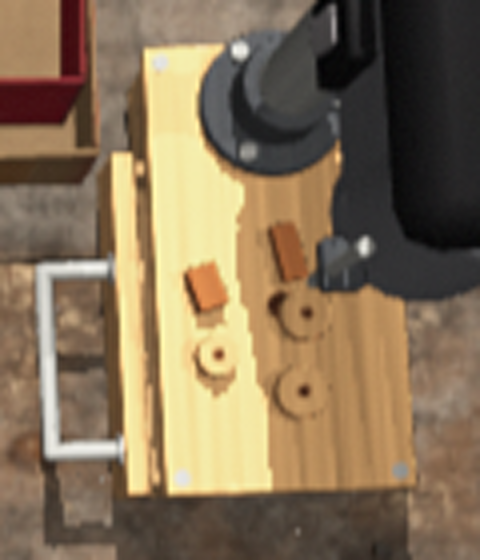

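View pics/c2.png

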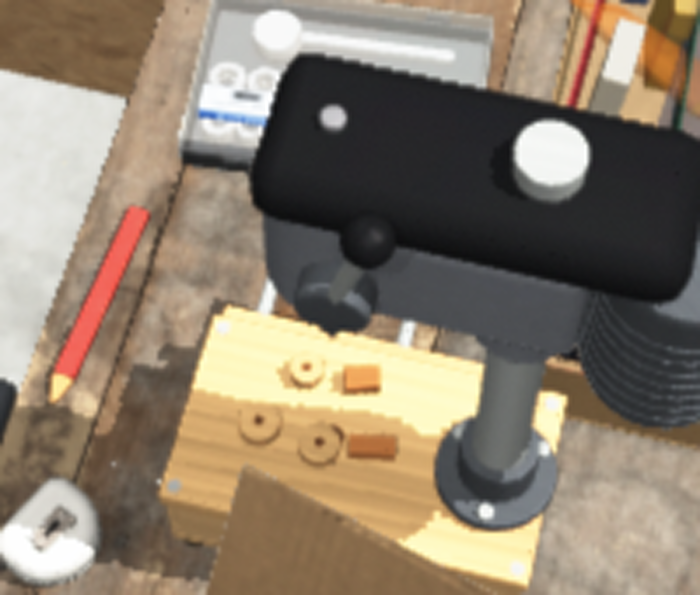

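The crops show the five pieces on the table, the handle bow on its left, and the feed lever and ball on the drill's right (-y) side. All pieces lie within table x -57..+38, y -22..+45. One sweep with the scraper's foot held by its front end would reach them all while the gripper stays in front of the drill. I'll move toward the handle side first, turning the camera side away from the drill.

send_rows(
  targets=[
    [0.22,0.02,0.04,0.01,0.14],
    [0.22,0.02,0.04,0.01,0.14],
    [0.22,0.02,0.04,0.01,0.14],
    [0.22,0.02,0.04,0,0.14],
    [0.22,0.02,0.04,0,0.14],
  ],
)

```text
time: 0.6
tool_pos: [0.2302, -0.307, 0.2302]
tool_rot: [3.141, -0.0, 0.955]
contact_force: [1.0, 0.5, 0.1]
opening: 0.0568
grip_force: 0.0
```

send_rows(
  targets=[
    [0.22,0.02,0.04,0,0.14],
    [0.22,0.02,0.04,0,0.14],
    [0.22,0.02,0.04,0,0.14],
    [0.22,0.02,0.04,0,0.14],
    [0.22,0.02,0.04,0,0.14],
  ],
)

```text
time: 1.1
tool_pos: [0.33, -0.1069, 0.2301]
tool_rot: [3.141, 0.0, 1.655]
contact_force: [0.9, -0.3, 0.2]
opening: 0.0214
grip_force: 0.0
```

send_rows(
  targets=[
    [0.22,0.02,0.04,0,0.14],
    [0.22,0.03,0.04,0,0.14],
    [0.22,0.03,0.04,0,0.14],
    [0.22,0.03,0.04,0,0.14],
    [0.22,0.03,0.03,0,0.14],
  ],
)

```text
time: 1.6
tool_pos: [0.4703, 0.084, 0.2299]
tool_rot: [-3.142, -0.0, 2.357]
contact_force: [-0.1, -1.0, 0.2]
opening: 0.0205
grip_force: 0.0
```

```bash
python3 - <<'E'
from h import *
o=observe();print(o["time"],o["tool_pos"],o["tool_rot"],o["qpos"],o["opening"])
for n in("scene","top"):
    p,d=read_camera(n);cv2.imwrite(f"pics/{n}1.png",p[:,:,::-1]);np.save(f"pics/{n}1.npy",d)
s=cv2.imread("pics/scene1.png");t=cv2.imread("pics/top1.png")
cv2.imwrite("pics/b1.png",np.hstack([cv2.resize(s[60:400,100:440],(400,400)),cv2.resize(t[140:400,240:500],(400,400))]))
# handle bar
P=cloud("top",np.load("pics/top0.npy"))
w=(P[...,2]>.048)&(P[...,2]<.068);w[:,:385]=0;w[:,396:]=0;w[:190]=0;w[275:]=0
q=P[w];print("bar",len(q),rect(q),q.mean(0))
w=(P[...,2]>.058)&(P[...,2]<.075);w[:,:406]=0;w[:,415:]=0;w[:165]=0;w[275:]=0
q=P[w];print("front",len(q),rect(q),q.mean(0),np.percentile(q[:,1],[2,98]))
# toolbox near-right corner heights, and pencil
w=(P[...,2]>.03)&(P[...,0]<.72)&(P[...,1]>-.07)&(P[...,1]<.3)&(P[...,0]>.6);q=P[w];print(q.min(0),q.max(0))
E
```

```text
1.6 [0.47034078 0.08402096 0.22988522] [-3.14150594e+00 -4.49477154e-04  2.35738760e+00] [ 1.59888467e-02  2.31737384e-01  1.59477279e+00  2.70874852e-04
  1.31545780e+00 -7.70670912e-01] 0.02054134468368309
bar 242 ((0.5820963382720947, -0.04137616604566574), (0.012258205562829971, 0.09808216989040375), 87.98542785644531) [ 0.58352963 -0.04087371  0.06146334]
front 521 ((0.5988497734069824, -0.07714389264583588), (0.016018589958548546, 0.16876642405986786), 87.32064819335938) [ 0.6048898  -0.07915263  0.06645883] [-0.08597244 -0.07104864]
[ 0.60004965 -0.0690161   0.03009094] [0.71999994 0.29998631 0.19519775]
```

View pics/b1.png

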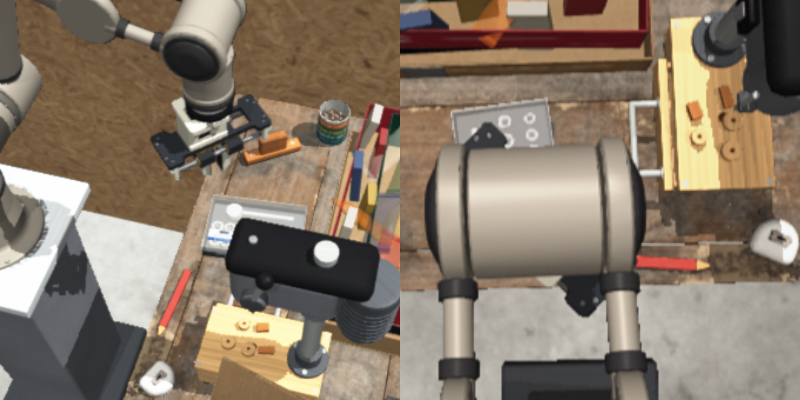

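```bash
python3 - <<'E'
from h import *
o=observe();t=o["tool_pos"];y=o["tool_rot"][2]
Q=np.vstack([cloud(n,np.load(f"pics/{n}1.npy")).reshape(-1,3)[np.load(f"pics/{n}1.npy").ravel()>0] for n in("scene","top")])
Q=Q[np.hypot(*(Q[:,:2]-t[:2]).T)<.25]-t
c,s=np.cos(y),np.sin(y);lx=Q[:,0]*c+Q[:,1]*s;ly=-Q[:,0]*s+Q[:,1]*c
for z in np.arange(0,.7,.025):
    m=(Q[:,2]>=z)&(Q[:,2]<z+.025)
    if m.sum()>5:print(round(z,3),m.sum(),"tool x",lx[m].min().round(3),lx[m].max().round(3),"y",ly[m].min().round(3),ly[m].max().round(3),"world x",Q[m,0].min().round(3),Q[m,0].max().round(3),"y",Q[m,1].min().round(3),Q[m,1].max().round(3))
E
```

```text
0.025 105 tool x -0.013 0.011 y -0.027 0.029 world x -0.027 0.026 y -0.03 0.013
0.05 116 tool x -0.214 0.01 y -0.026 0.064 world x -0.022 0.106 y -0.196 0.015
0.075 167 tool x -0.245 0.007 y -0.084 0.094 world x -0.045 0.142 y -0.23 0.05
0.1 1099 tool x -0.246 0.03 y -0.09 0.095 world x -0.084 0.146 y -0.23 0.07
0.125 2951 tool x -0.246 0.038 y -0.099 0.096 world x -0.09 0.146 y -0.23 0.088
0.15 417 tool x -0.246 0.022 y -0.015 0.094 world x -0.051 0.146 y -0.23 -0.004
0.175 761 tool x -0.248 0.036 y -0.027 0.093 world x -0.058 0.157 y -0.23 0.004
0.2 1397 tool x -0.248 0.014 y -0.032 0.091 world x -0.034 0.156 y -0.229 0.01
0.225 492 tool x -0.042 0.021 y -0.036 0.042 world x -0.038 0.039 y -0.044 0.019
0.25 411 tool x -0.04 0.012 y -0.051 0.04 world x -0.034 0.037 y -0.041 0.042
0.275 137 tool x -0.041 -0.014 y -0.031 0.037 world x -0.016 0.04 y -0.041 0.004
0.3 295 tool x -0.068 0.006 y -0.061 0.069 world x -0.036 0.04 y -0.07 0.046
0.325 839 tool x -0.076 0.132 y -0.07 0.159 world x -0.163 0.048 y -0.073 0.055
0.35 8437 tool x -0.075 0.13 y -0.074 0.172 world x -0.2 0.049 y -0.073 0.071
0.375 13572 tool x -0.067 0.14 y -0.068 0.206 world x -0.244 0.04 y -0.069 0.067
0.4 8776 tool x 0.029 0.161 y 0.031 0.211 world x -0.245 -0.098 y -0.066 0.059
0.425 5041 tool x 0.052 0.156 y 0.055 0.212 world x -0.244 -0.125 y -0.061 0.056
0.45 1259 tool x 0.108 0.149 y 0.119 0.21 world x -0.246 -0.176 y -0.054 0.021
0.475 19 tool x 0.14 0.151 y 0.176 0.2 world x -0.247 -0.223 y -0.037 -0.026
```

```bash
python3 - <<'E'
from h import *
P=cloud("top",np.load("pics/top0.npy"))
for u,v in[(290,220),(310,255),(278,300),(340,210),(325,300),(295,284),(343,300)]:print(u,v,P[v,u].round(3))
w=(P[...,2]>.02)&(P[...,0]<.67)&(P[...,1]>-.03)&(P[...,1]<.25)&(P[...,0]>.4)
q=P[w];print(len(q),q.min(0).round(3),q.max(0).round(3))
for lo in np.arange(-.03,.25,.04):
    m=(q[:,1]>lo)&(q[:,1]<lo+.04)&(q[:,2]>.03);print(lo.round(2),m.sum(),q[m,0].min() if m.any() else None, q[m,2].max() if m.any() else None)
# cover: front edge / sides, lever ball
w=(P[...,2]>.36)&(P[...,2]<.46)&(P[...,1]<-.06)&(P[...,1]>-.25)&(P[...,0]>.5)&(P[...,0]<.9);q=P[w];print("cover",q.min(0),q.max(0),rect(q))
print("ball",P[143,568],P[143,570])
E
```

```text
290 220 [0.609 0.162 0.04 ]
310 255 [0.537 0.123 0.039]
278 300 [ 0.448  0.193 -0.   ]
340 210 [ 0.634  0.059 -0.002]
325 300 [0.446 0.095 0.041]
295 284 [0.479 0.154 0.041]
343 300 [0.445 0.059 0.039]
7505 [0.432 0.047 0.021] [0.642 0.197 1.104]
-0.03 0 None None
0.01 4 0.44478932925775216 0.03886598947486819
0.05 2718 0.43984106181364546 1.1036557949417316
0.09 1961 0.43651745080761867 0.04733770380354274
0.13 1947 0.43169806449928766 0.046395429444161085
0.17 831 0.4318329908658529 0.04611039345855672
0.21 0 None None
0.25 0 None None
cover [ 0.56897057 -0.21182969  0.36000716] [ 0.81004541 -0.1031583   0.45999438] ((0.6897426843643188, -0.15327882766723633), (0.2404519021511078, 0.10538820922374725), 5.078037738800049)
ball [ 0.6319099  -0.20790323  0.47083038] [ 0.63102536 -0.20893057  0.47374644]
```

send_rows(
  targets=[
    [1,0.02,-0.02,-0.01,0.13],
    [1,0.02,-0.02,0,0.13],
    [1,0.02,-0.02,0,0.13],
    [1,0.02,-0.02,0,0.13],
    [1,0.015,-0.009,0,0.13],
  ],
)

```text
time: 2.2
tool_pos: [0.565, -0.0101, 0.2197]
tool_rot: [-3.141, -0.001, 3.002]
contact_force: [-0.1, 0.0, -0.0]
opening: 0.055
grip_force: 0.0
```

send_rows(
  targets=[
    [1,0,0,-0.02,0.134],
    [1,0,0,-0.02,0],
    [1,0,0,-0.02,0],
    [1,0,0,-0.01,0],
    [1,0,0,0,0],
  ],
)

```text
time: 2.7
tool_pos: [0.5635, -0.008, 0.1488]
tool_rot: [3.141, -0.004, 3.133]
contact_force: [-0.0, -0.2, -0.3]
opening: 0.0913
grip_force: 0.0
```

```bash
python3 - <<'E'
from h import *
o=observe();print(o["time"],o["tool_pos"],o["tool_rot"],o["qpos"],o["opening"])
p,d=read_camera("wrist");cv2.imwrite("pics/w1.png",p[:,:,::-1])
p,d=read_camera("scene");cv2.imwrite("pics/s2.png",p[:,:,::-1])
a=cv2.imread("pics/w1.png");b=cv2.imread("pics/s2.png")
cv2.imwrite("pics/b2.png",np.hstack([cv2.resize(a,(440,330)),cv2.resize(b[150:400,190:440],(330,330))]))
E
```

```text
2.7 [ 0.56350063 -0.00800936  0.14875183] [ 3.14113906 -0.0035102   3.13280276] [-1.50170564e-01  4.58380186e-01  1.49071745e+00 -4.89517192e-05
  1.19603411e+00 -1.71215820e+00] 0.0912937624581527
```

View pics/b2.png

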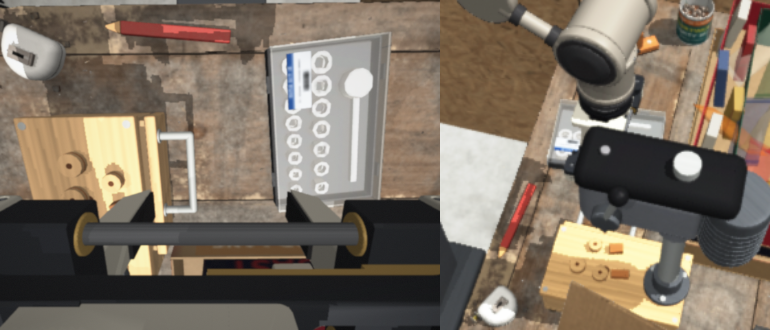

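The combined view shows the left finger coming down over the gap behind the bow bar (wrist px ~150,200), with the head well clear. I'll lower the open finger into that gap and drag the drawer out.

send_rows(
  targets=[
    [1,0,0.003,-0.02,0],
    [1,0,0,-0.025,0],
    [1,0,0,-0.025,0],
    [1,0,0,-0.015,0],
    [1,0,0,-0.013,0],
  ],
)

```text
time: 3.3
tool_pos: [0.5654, -0.0048, 0.0523]
tool_rot: [-3.141, 0.001, 3.134]
contact_force: [0.8, 1.1, 0.4]
opening: 0.0917
grip_force: 0.0
```

send_rows(
  targets=[
    [1,0,0,0,0],
  ],
)

```text
time: 3.4
tool_pos: [0.5643, -0.0047, 0.0514]
tool_rot: [3.141, -0.002, 3.134]
contact_force: [-0.5, 0.5, -0.1]
opening: 0.0917
grip_force: 0.0
```

send_rows(
  targets=[
    [1,0,0.01,0,0],
    [1,0,0.01,0,0],
    [1,0,0.01,0,0],
    [1,0,0.01,0,0],
    [1,0,0.01,0,0],
  ],
)

```text
time: 3.9
tool_pos: [0.5649, 0.0465, 0.0525]
tool_rot: [3.141, 0.001, 3.134]
contact_force: [-0.1, -0.3, -0.6]
opening: 0.0917
grip_force: 0.0
```

send_rows(
  targets=[
    [1,0,0.01,0,0],
    [1,0,0.01,0,0],
    [1,0,0.01,0,0],
    [1,0,0.01,0,0],
    [1,0,0,0,0],
  ],
)

```text
time: 4.4
tool_pos: [0.5647, 0.0866, 0.0521]
tool_rot: [3.141, -0.0, 3.135]
contact_force: [0.1, -0.6, -0.5]
opening: 0.0919
grip_force: 0.0
```

```bash
python3 - <<'E'
from h import *
o=observe();print(o["time"],o["tool_pos"],o["contact_force"])
p,d=read_camera("wrist")
T=calibration("wrist");K=T["intrinsics"]
from scipy.spatial.transform import Rotation as R
H=np.eye(4);H[:3,:3]=R.from_euler("xyz",o["tool_rot"]).as_matrix();H[:3,3]=o["tool_pos"];H=H@T["hand_eye"]
v,u=np.mgrid[:480,:640]
P=np.stack([(u-K[0,2])/K[0,0]*d,-(v-K[1,2])/K[1,1]*d,-d],-1)@H[:3,:3].T+H[:3,3]
q=P[(P[...,2]>.05)&(P[...,2]<.07)&(P[...,0]<.56)&(P[...,0]>.5)&(P[...,1]<.08)&(P[...,1]>-.1)]
print(np.histogram(q[:,1],np.arange(-.1,.081,.01)))
E
```

```text
4.4 [0.56471508 0.08662002 0.05209398] [ 0.09656869 -0.57245884 -0.48193791]
(array([  0,   0, 966, 348, 363, 548, 820,   0,   0,   0,   0,   0,   0,
         0,   0,   0,   0,   0]), array([-1.00000000e-01, -9.00000000e-02, -8.00000000e-02, -7.00000000e-02,
       -6.00000000e-02, -5.00000000e-02, -4.00000000e-02, -3.00000000e-02,
       -2.00000000e-02, -1.00000000e-02, -5.55111512e-17,  1.00000000e-02,
        2.00000000e-02,  3.00000000e-02,  4.00000000e-02,  5.00000000e-02,
        6.00000000e-02,  7.00000000e-02,  8.00000000e-02]))
```

```bash
python3 - <<'E'
from h import *
p,d=read_camera("wrist");a=p[:,:,::-1]
p,d=read_camera("scene");b=p[:,:,::-1]
cv2.imwrite("pics/b3.png",np.hstack([cv2.resize(a,(440,330)),cv2.resize(b[150:400,190:440],(330,330))]))
E
```

```text
(no output)
```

View pics/b3.png

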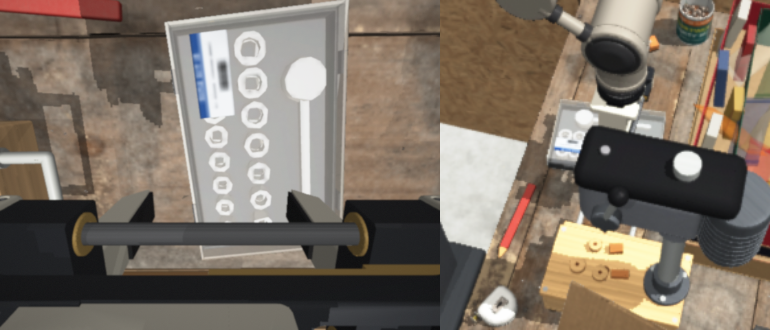

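```bash
cat >> h.py <<'E'
from scipy.spatial.transform import Rotation as R
def wcloud():
    o=observe();p,d=read_camera("wrist");T=calibration("wrist");K=T["intrinsics"]
    H=np.eye(4);H[:3,:3]=R.from_euler("xyz",o["tool_rot"]).as_matrix();H[:3,3]=o["tool_pos"]
    v,u=np.mgrid[:480,:640]
    C=np.stack([(u-K[0,2])/K[0,0]*d,-(v-K[1,2])/K[1,1]*d,-d],-1);C[d==0]=np.nan
    tool=C@T["hand_eye"][:3,:3].T+T["hand_eye"][:3,3]
    return o,p,tool,tool@H[:3,:3].T+H[:3,3]
E
python3 - <<'E'
from h import *
o,p,t,w=wcloud()
print(o["time"])
for s in(1,-1):
  for a in np.arange(.03,.08,.004):
    m=(abs(t[...,0])<.03)&(s*t[...,1]>a)&(s*t[...,1]<a+.004)&(w[...,2]>.05)&(t[...,2]>-.066)
    if m.sum()>3:print(s,a.round(3),m.sum(),"tip z(tool)",np.nanmax(t[m][:,2]).round(4),"x",t[m][:,0].min().round(3),t[m][:,0].max().round(3))
q=w[(w[...,2]>.052)&(w[...,2]<.07)&(w[...,0]<.62)&(w[...,0]>.5)&(w[...,1]<-.025)&(w[...,1]>-.055)]
print("bar",np.percentile(q,[2,50,98],axis=0).round(4))
E
```

```text
4.55
1 0.046 1148 tip z(tool) -0.0248 x -0.011 0.011
1 0.05 400 tip z(tool) -0.0266 x 0.009 0.011
1 0.054 371 tip z(tool) -0.0304 x 0.009 0.011
1 0.058 348 tip z(tool) -0.0335 x 0.01 0.011
1 0.062 183 tip z(tool) -0.0377 x 0.01 0.011
-1 0.042 873 tip z(tool) -0.0254 x -0.011 0.009
-1 0.046 529 tip z(tool) -0.0252 x 0.008 0.011
-1 0.05 384 tip z(tool) -0.0283 x 0.009 0.011
-1 0.054 357 tip z(tool) -0.0332 x 0.009 0.011
-1 0.058 295 tip z(tool) -0.0369 x 0.009 0.011
-1 0.062 18 tip z(tool) -0.0518 x 0.01 0.011
bar [[ 0.5323 -0.054   0.056 ]
 [ 0.5445 -0.0392  0.0609]
 [ 0.5681 -0.0356  0.0629]]
```

send_rows(
  targets=[
    [0.3,0,-0.018,0.02,0],
    [0.3,0,-0.02,0,0],
    [0.3,0,-0.02,0,0],
    [0.3,0,-0.02,0,0],
    [0.3,0,-0.013,0,0],
  ],
)

```text
time: 5.1
tool_pos: [0.5648, -0.0075, 0.0722]
tool_rot: [-3.141, 0.0, 3.132]
contact_force: [-0.2, -0.7, 1.0]
opening: 0.0567
grip_force: 0.0
```

```bash
python3 - <<'E'
from h import *
o,p,t,w=wcloud()
print(o["time"],o["opening"],o["tool_pos"])
for s in(1,-1):
  for a in np.arange(.01,.06,.004):
    m=(abs(t[...,0])<.03)&(s*t[...,1]>a)&(s*t[...,1]<a+.004)&(w[...,2]>.066)&(t[...,2]>-.066)
    if m.sum()>3:print(s,a.round(3),m.sum(),"tip z(tool)",np.nanmax(t[m][:,2]).round(4),"x",t[m][:,0].min().round(3),t[m][:,0].max().round(3))
E
```

```text
5.1 0.05669089641174878 [ 0.56477226 -0.00747633  0.0721948 ]
1 0.026 510 tip z(tool) -0.0257 x -0.011 0.009
1 0.03 483 tip z(tool) -0.025 x 0.008 0.011
1 0.034 389 tip z(tool) -0.0263 x 0.009 0.011
1 0.038 358 tip z(tool) -0.0316 x 0.009 0.011
1 0.042 247 tip z(tool) -0.0357 x 0.01 0.011
1 0.046 10 tip z(tool) -0.0406 x 0.01 0.01
-1 0.026 845 tip z(tool) -0.0255 x -0.01 0.011
-1 0.03 394 tip z(tool) -0.0258 x 0.009 0.011
-1 0.034 380 tip z(tool) -0.0304 x 0.009 0.011
-1 0.038 306 tip z(tool) -0.0341 x 0.009 0.011
-1 0.042 82 tip z(tool) -0.0377 x 0.01 0.011
```

send_rows(
  targets=[
    [1,0,0.002,0,0],
    [1,0,0,-0.01,0],
    [1,0,0,-0.01,0],
    [1,0,0,-0.006,0],
    [1,0,0,0,0],
  ],
)

```text
time: 5.65
tool_pos: [0.5638, -0.0031, 0.0445]
tool_rot: [3.141, -0.003, 3.135]
contact_force: [-0.7, -0.3, -0.3]
opening: 0.0879
grip_force: 0.0
```

send_rows(
  targets=[
    [1,0,0,-0.003,0],
    [1,0,0,0,0],
  ],
)

```text
time: 5.85
tool_pos: [0.5648, -0.0036, 0.0429]
tool_rot: [3.141, -0.0, 3.134]
contact_force: [0.2, 0.2, -0.5]
opening: 0.0916
grip_force: 0.0
```

send_rows(
  targets=[
    [1,0,0,-0.003,0],
    [1,0,0,0,0],
  ],
)

```text
time: 6.05
tool_pos: [0.5647, -0.0037, 0.04]
tool_rot: [3.141, -0.0, 3.134]
contact_force: [-0.1, 0.3, 0.5]
opening: 0.0918
grip_force: 0.0
```

send_rows(
  targets=[
    [1,0,0,-0.003,0],
    [1,0,0,0,0],
  ],
)

```text
time: 6.25
tool_pos: [0.5646, -0.0037, 0.0368]
tool_rot: [3.141, -0.0, 3.134]
contact_force: [-0.6, 0.5, -0.1]
opening: 0.0912
grip_force: 0.0
```

send_rows(
  targets=[
    [1,0,-0.001,-0.004,0],
    [1,0,0,-0.003,0],
    [1,0,0,0,0],
  ],
)

```text
time: 6.55
tool_pos: [0.5644, -0.0047, 0.0295]
tool_rot: [3.141, -0.001, 3.134]
contact_force: [-0.4, 0.1, -0.4]
opening: 0.0919
grip_force: 0.0
```

send_rows(
  targets=[
    [1,0,0.01,0,0],
    [1,0,0.01,0,0],
    [1,0,0.01,0,0],
  ],
)

```text
time: 6.85
tool_pos: [0.5646, 0.0262, 0.03]
tool_rot: [3.142, -0.0, 3.134]
contact_force: [-0.4, -2.4, -1.1]
opening: 0.0918
grip_force: 0.9
```

```bash
python3 - <<'E'
from h import *
o,p,t,w=wcloud();print(o["time"],o["tool_pos"])
q=w[(w[...,2]>.052)&(w[...,2]<.066)&(w[...,0]<.55)&(w[...,0]>.53)&(w[...,1]<.06)&(w[...,1]>-.09)]
print(np.histogram(q[:,1],np.arange(-.09,.061,.01))[0])
E
```

```text
6.85 [0.56456178 0.02620203 0.0300391 ]
[  0   0   9  67 915 451 448 871  47   0   0   0   0   0   0]
```

send_rows(
  targets=[
    [1,0,0.012,0,0],
    [1,0,0.012,0,0],
    [1,0,0.012,0,0],
    [1,0,0.012,0,0],
    [1,0,0.008,0,0],
  ],
)

```text
time: 7.4
tool_pos: [0.5646, 0.0827, 0.0301]
tool_rot: [3.141, -0.0, 3.135]
contact_force: [-0.7, -1.4, 0.8]
opening: 0.0919
grip_force: 0.9
```

send_rows(
  targets=[
    [1,0,0.003,0,0],
    [1,0,0.002,0,0],
    [1,0,0,0,0],
  ],
)

```text
time: 7.7
tool_pos: [0.5649, 0.0862, 0.0301]
tool_rot: [-3.142, 0.0, 3.134]
contact_force: [-0.9, -1.3, 0.0]
opening: 0.0922
grip_force: 0.5
```

```bash
python3 - <<'E'
from h import *
o,p,t,w=wcloud();print(o["time"],o["tool_pos"],o["contact_force"])
q=w[(w[...,2]>.052)&(w[...,2]<.066)&(w[...,0]<.55)&(w[...,0]>.53)&(w[...,1]<.12)&(w[...,1]>-.09)]
print(np.histogram(q[:,1],np.arange(-.09,.121,.01))[0])
E
```

```text
7.7 [0.56486091 0.08618467 0.03012745] [-9.28786161e-01 -1.26040458e+00  3.86725301e-04]
[  0   0   0   0   0   0   0   0   2  49 905 451 451 887  58   0   0   0
   0   0   0]
```

send_rows(
  targets=[
    [1,0,-0.01,0,0],
    [1,0,0,0.03,0],
    [1,0,0,0.03,0],
    [0.6,-0.01,0.02,0.03,0.1],
    [0.6,-0.02,0.045,0.01,0.13],
  ],
)

```text
time: 8.25
tool_pos: [0.5382, 0.1389, 0.1335]
tool_rot: [-3.14, 0.007, -2.92]
contact_force: [-0.2, 0.3, -0.7]
opening: 0.0801
grip_force: 0.0
```

send_rows(
  targets=[
    [0.6,-0.02,0.045,0,0.13],
    [0.6,-0.02,0.045,0,0.13],
    [0.6,-0.018,0.045,0,0.1],
    [0.6,-0.01,0.028,0,0],
    [0.6,0,0,0,0],
  ],
)

```text
time: 8.75
tool_pos: [0.4658, 0.3069, 0.1303]
tool_rot: [3.14, 0.001, -2.556]
contact_force: [0.5, -0.4, -0.3]
opening: 0.055
grip_force: 0.0
```

```bash
python3 - <<'E'
from h import *
o,p,t,w=wcloud();print(o["time"],o["tool_pos"],o["tool_rot"],o["opening"])
cv2.imwrite("pics/w5.png",p[:,:,::-1]);np.save("pics/w5.npy",w)
hsv=cv2.cvtColor(p[:,:,::-1].copy(),cv2.COLOR_BGR2HSV)
m=(w[...,2]>.012)&(w[...,2]<.03)&(w[...,0]>.4)&(w[...,0]<.65)&(w[...,1]>.24)&(w[...,1]<.45)
m=cv2.morphologyEx(m.astype(np.uint8),cv2.MORPH_OPEN,np.ones((3,3)))
n,l,s,c=cv2.connectedComponentsWithStats(m)
for i in range(1,n):
    if s[i,4]>100:print("foot",s[i],rect(w[l==i]),np.median(w[l==i][:,2]))
m=(w[...,2]>.06)&(w[...,2]<.07)&(w[...,0]>.4)&(w[...,0]<.65)&(w[...,1]>.24)&(w[...,1]<.45)
q=w[m];print("rib",len(q),rect(q) if len(q)>4 else 0)
E
```

```text
8.75 [0.46581118 0.30694372 0.13033224] [ 3.14042132e+00  1.37045612e-03 -2.55552274e+00] 0.054980488664675184
foot [ 300  218   34   60 1503] ((0.4863932430744171, 0.3178890645503998), (0.05257132649421692, 0.028043372556567192), 34.542911529541016) 0.01944196203931524
rib 1288 ((0.5081015825271606, 0.33277130126953125), (0.039169441908597946, 0.0215127132833004), 34.096439361572266)
```

View pics/w5.png

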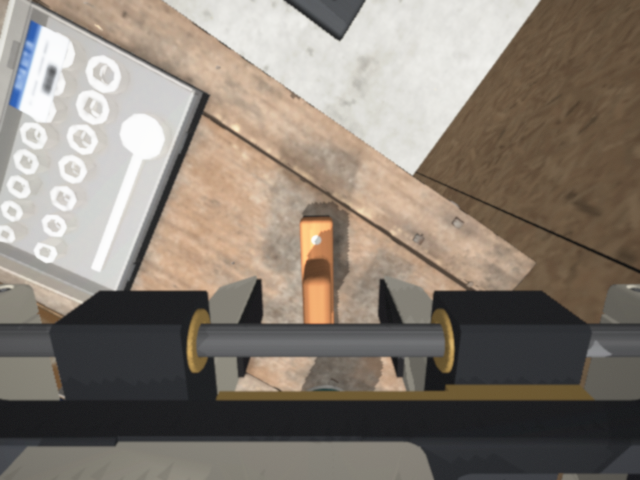

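```bash
python3 - <<'E'
from h import *
w=np.load("pics/w5.npy");tp=np.array([.46581,.30694,.13033]);H=R.from_euler("xyz",[3.1404,.00137,-2.5555]).as_matrix()
t=(w-tp)@H
for nm,m in(("mid",abs(t[...,1])<.02),("side",(abs(t[...,1])>.052)&(abs(t[...,1])<.1))):
    m=m&(t[...,2]<-.02)
    for a in np.arange(-.06,.1,.01):
        k=m&(t[...,0]>=a)&(t[...,0]<a+.01)
        if k.sum()>5:print(nm,a.round(2),k.sum(),np.percentile(t[k][:,2],[50,98,100]).round(3))
for u,v in[(250,282),(240,300),(262,285),(392,285),(255,330),(225,300)]:print(u,v,t[v,u].round(4))
E
```

```text
mid 0.01 110 [-0.119 -0.117 -0.116]
mid 0.02 25298 [-0.131 -0.106 -0.103]
mid 0.03 182 [-0.107 -0.106 -0.105]
side -0.04 48 [-0.094 -0.092 -0.092]
side -0.03 184 [-0.1   -0.095 -0.094]
side -0.02 211 [-0.108 -0.104 -0.103]
side -0.01 242 [-0.115 -0.092 -0.092]
side 0.0 1941 [-0.098 -0.093 -0.092]
side 0.01 3303 [-0.105 -0.094 -0.092]
side 0.02 10348 [-0.116 -0.094 -0.091]
side 0.03 4813 [-0.105 -0.093 -0.091]
250 282 [ 0.0105 -0.0306 -0.0357]
240 300 [ 0.0096 -0.0317 -0.0515]
262 285 [-0.065  -0.0541  0.1304]
392 285 [ 0.0098  0.0319 -0.0373]
255 330 [ 0.0296 -0.015  -0.1079]
225 300 [ 0.0102 -0.0373 -0.0529]
```

The wrist view shows the scraper's near foot end at about px (316,230), lined up between the open fingers. The fingertips turn out to sit about 26 mm above the reported TCP. I'll descend with that offset and grip the foot's end.

send_rows(
  targets=[
    [0.6,0.0014,-0.0022,-0.03,0.012],
    [0.6,0,0,-0.03,0],
    [0.6,0,0,-0.03,0],
    [0.6,0,0,-0.03,0],
    [0.6,0,0,0,0],
  ],
)

```text
time: 9.3
tool_pos: [0.4666, 0.2989, 0.0066]
tool_rot: [3.14, -0.007, -2.55]
contact_force: [-1.0, 0.6, 0.1]
opening: 0.0549
grip_force: 0.0
```

send_rows(
  targets=[
    [0.6,0,0,-0.012,0],
    [0.6,0,0,-0.01,0],
    [0.6,0,0,-0.006,0],
    [0.6,0,0,0,0],
  ],
)

```text
time: 9.7
tool_pos: [0.4681, 0.3017, -0.0182]
tool_rot: [3.141, -0.001, -2.547]
contact_force: [0.9, 0.5, -0.2]
opening: 0.0552
grip_force: 0.0
```

send_rows(
  targets=[
    [0.6,0,0,-0.003,0],
    [0.6,0,0,0,0],
  ],
)

```text
time: 9.9
tool_pos: [0.4684, 0.302, -0.0208]
tool_rot: [-3.142, 0.0, -2.547]
contact_force: [0.4, -0.0, 0.6]
opening: 0.055
grip_force: 0.0
```

send_rows(
  targets=[
    [0.6,-0.0015,0.0025,0,0.004],
    [0.2,0,0,0,0],
    [0.2,0,0,0,0],
    [0.2,0,0,0,0],
    [0.2,0,0,0,0],
  ],
  grip_force=50,
)

```text
time: 10.4
tool_pos: [0.4668, 0.3043, -0.0208]
tool_rot: [3.142, 0.0, -2.543]
contact_force: [-0.1, 0.8, 0.7]
opening: 0.028
grip_force: 17.0
```

send_rows(
  targets=[
    [0.2,0,0,0,0],
    [0.2,0,0,0,0],
  ],
)

```text
time: 10.6
tool_pos: [0.4669, 0.3044, -0.0208]
tool_rot: [3.142, 0.0, -2.543]
contact_force: [-0.1, 1.0, 1.3]
opening: 0.0271
grip_force: 50.0
```

send_rows(
  targets=[
    [0.2,0,0,0.01,0],
    [0.2,0,0,0.02,0],
    [0.2,0,0,0.04,0],
    [0.2,0,0,0.04,0],
    [0.2,0,0,0.03,0],
  ],
)

```text
time: 11.1
tool_pos: [0.4672, 0.3045, 0.1221]
tool_rot: [-3.141, 0.002, -2.543]
contact_force: [1.3, 1.3, -1.2]
opening: 0.0271
grip_force: 50.0
```

```bash
cat > sc.py <<'E'
from h import *
def scan():
    # held scraper seen from scene/top cams in tool frame: block dir = -tool x
    o=observe();H=R.from_euler("xyz",o["tool_rot"]).as_matrix()
    print(o["time"],o["tool_pos"].round(4),o["tool_rot"].round(3),o["opening"].round(4),o["contact_force"].round(1))
    for n in("top","scene"):
        p,d=read_camera(n);P=cloud(n,d);cv2.imwrite("pics/last_%s.png"%n,p[:,:,::-1])
        t=(P-o["tool_pos"])@H
        m=(abs(t[...,1])<.02)&(t[...,0]<-.042)&(t[...,0]>-.16)&(t[...,2]>-.1)&(t[...,2]<.04)&(d>0)
        for a in np.arange(-.16,-.03,.015):
            k=m&(t[...,0]>=a)&(t[...,0]<a+.015)
            if k.sum()>3:print(n,a.round(3),k.sum(),"z-range",np.percentile(-t[k][:,2],[2,50,98]).round(3),"y",np.percentile(t[k][:,1],[2,98]).round(3),"xmin",t[k][:,0].min().round(3))
scan() if __name__=="__main__" else 0
E
python3 sc.py
```

```text
Traceback (most recent call last):
  File "sc.py", line 13, in <module>
    scan() if __name__=="__main__" else 0
    ~~~~^^
  File "sc.py", line 5, in scan
    print(o["time"],o["tool_pos"].round(4),o["tool_rot"].round(3),o["opening"].round(4),o["contact_force"].round(1))
                                                                  ^^^^^^^^^^^^^^^^^^
AttributeError: 'float' object has no attribute 'round'
```

```bash
sed -i 's/o\["opening"\].round(4)/o["opening"]/' sc.py; python3 sc.py
```

```text
11.1 [0.4672 0.3045 0.1221] [-3.141e+00  2.000e-03 -2.543e+00] 0.027072454761424534 [ 1.3  1.3 -1.2]
top -0.13 63 z-range [0.03  0.039 0.044] y [-0.014  0.012] xmin -0.129
top -0.115 6 z-range [0.025 0.032 0.039] y [-0.015 -0.013] xmin -0.113
scene -0.13 63 z-range [0.027 0.045 0.049] y [-0.017  0.012] xmin -0.129
scene -0.115 78 z-range [0.025 0.044 0.05 ] y [-0.017  0.011] xmin -0.115
scene -0.1 110 z-range [0.028 0.062 0.093] y [-0.017  0.004] xmin -0.1
scene -0.085 143 z-range [0.03  0.073 0.094] y [-0.017  0.007] xmin -0.085
scene -0.07 76 z-range [0.061 0.089 0.094] y [-0.015  0.007] xmin -0.07
scene -0.055 26 z-range [0.081 0.091 0.096] y [-0.015  0.008] xmin -0.055
```

send_rows(
  targets=[
    [0.2,-0.005,-0.02,0,-0.14],
    [0.2,-0.005,-0.03,0,-0.14],
    [0.2,-0.005,-0.035,0,-0.14],
    [0.2,0,-0.035,0,-0.14],
    [0.2,0,-0.035,0,-0.14],
  ],
)

```text
time: 11.7
tool_pos: [0.4507, 0.148, 0.1185]
tool_rot: [-3.141, -0.002, 3.035]
contact_force: [0.1, -0.3, -1.8]
opening: 0.0275
grip_force: 50.0
```

send_rows(
  targets=[
    [0.2,0,-0.03,0,-0.14],
    [0.2,0,-0.03,0,-0.14],
    [0.2,0,-0.03,0,-0.14],
    [0.2,0,-0.03,0,-0.14],
    [0.2,0,-0.03,0,-0.14],
  ],
)

```text
time: 12.2
tool_pos: [0.4509, -0.0017, 0.1185]
tool_rot: [-3.141, -0.001, 2.334]
contact_force: [0.8, -0.1, -2.2]
opening: 0.0274
grip_force: 50.0
```

send_rows(
  targets=[
    [0.2,0,-0.025,0,-0.14],
    [0.2,0,-0.025,0,-0.14],
    [0.2,0,-0.02,0,-0.14],
    [0.2,0,-0.02,0,-0.14],
    [0.2,0,-0.013,0,-0.12],
  ],
)

```text
time: 12.7
tool_pos: [0.4511, -0.1047, 0.1184]
tool_rot: [-3.14, -0.001, 1.653]
contact_force: [0.4, -0.2, -2.0]
opening: 0.0274
grip_force: 50.0
```

send_rows(
  targets=[
    [0.2,0,0,0,0],
    [0.2,0,0,0,0],
  ],
)

```text
time: 12.9
tool_pos: [0.4512, -0.1032, 0.1186]
tool_rot: [-3.141, -0.001, 1.662]
contact_force: [-0.1, 0.9, -1.4]
opening: 0.0273
grip_force: 50.0
```

```bash
cat > gap.py <<'E'
from h import *
o=observe();print(o["time"],o["tool_pos"].round(4),o["tool_rot"].round(3),o["qpos"].round(3),o["contact_force"].round(1))
p,d=read_camera("top");cv2.imwrite("pics/gap.png",p[:,:,::-1]);np.save("pics/gap.npy",d)
P=cloud("top",d);hsv=cv2.cvtColor(p,cv2.COLOR_RGB2HSV)
r=P-o["tool_pos"]
# wrist points: within .12 of tool axis, z in .30-.45 above tcp, beige/dark
m=(np.hypot(r[...,0],r[...,1])<.13)&(r[...,2]>.29)&(r[...,2]<.46)&(d>0)
# split off the cover: cover points x_table>-36,|y|<45
tx=P[...,0]-.6033;ty=P[...,1]+.151
cov=(abs(ty)<.046)&(P[...,2]>.35)&(P[...,2]<.46)&(hsv[...,2]<70)&(d>0)
if cov.sum()>20:print("cover x-front",np.percentile(tx[cov],[.2,1,3]).round(4),"y",np.percentile(ty[cov],[1,99]).round(4))
wr=m&~((tx>-.04)&(abs(ty)<.05))
for a in np.arange(-.09,.09,.015):
    k=wr&(r[...,1]>=a)&(r[...,1]<a+.015)
    if k.sum()>5:print("wrist y",(a+.0075).round(4),"xmax rel",r[k][:,0].max().round(4),"table x",tx[k].max().round(4),"table y",(ty[k].mean()).round(3),"z",P[k][:,2][r[k][:,0].argmax()].round(3))
E
python3 gap.py
```

```text
12.9 [ 0.4512 -0.1032  0.1186] [-3.141e+00 -1.000e-03  1.662e+00] [-0.391  0.32   1.807  0.     1.015 -0.483] [-0.1  0.9 -1.4]
cover x-front [-0.034  -0.0325 -0.0303] y [-0.0352  0.0428]
wrist y -0.0675 xmax rel 0.0246 table x -0.1275 table y -0.015 z 0.473
wrist y -0.0525 xmax rel 0.0263 table x -0.1258 table y -0.004 z 0.464
wrist y -0.0375 xmax rel 0.0324 table x -0.1196 table y 0.011 z 0.473
wrist y -0.0225 xmax rel 0.0386 table x -0.1135 table y 0.026 z 0.477
wrist y -0.0075 xmax rel 0.0451 table x -0.107 table y 0.04 z 0.474
wrist y 0.0075 xmax rel 0.0515 table x -0.1006 table y 0.055 z 0.473
wrist y 0.0225 xmax rel 0.0612 table x -0.0909 table y 0.07 z 0.476
wrist y 0.0375 xmax rel 0.065 table x -0.087 table y 0.085 z 0.463
wrist y 0.0525 xmax rel 0.0542 table x -0.0979 table y 0.1 z 0.466
wrist y 0.0675 xmax rel 0.0402 table x -0.1118 table y 0.115 z 0.463
wrist y 0.0825 xmax rel -0.0138 table x -0.1658 table y 0.129 z 0.492
```

send_rows(
  targets=[
    [0.2,0.02,0,-0.015,0],
    [0.2,0.02,0,-0.01,0],
    [0.2,0.01,0,0,0],
    [0.2,0.005,0,0,0],
    [0.2,0,0,0,0],
  ],
)

```text
time: 13.45
tool_pos: [0.5071, -0.1032, 0.0944]
tool_rot: [3.141, 0.0, 1.661]
contact_force: [-0.5, 0.1, -2.0]
opening: 0.0271
grip_force: 50.0
```

```bash
python3 gap.py; python3 sc.py
```

```text
13.45 [ 0.5071 -0.1032  0.0944] [3.141 0.    1.661] [-0.349  0.44   1.694  0.     1.008 -0.44 ] [-0.5  0.1 -2. ]
cover x-front [-0.1479 -0.0328 -0.0305] y [-0.0353  0.0429]
wrist y -0.0675 xmax rel 0.0244 table x -0.0718 table y -0.015 z 0.456
wrist y -0.0525 xmax rel 0.0283 table x -0.0679 table y -0.004 z 0.445
wrist y -0.0375 xmax rel 0.0321 table x -0.0641 table y 0.011 z 0.45
wrist y -0.0225 xmax rel 0.037 table x -0.0592 table y 0.026 z 0.454
wrist y -0.0075 xmax rel 0.0424 table x -0.0538 table y 0.04 z 0.454
wrist y 0.0075 xmax rel 0.048 table x -0.0482 table y 0.055 z 0.453
wrist y 0.0225 xmax rel 0.0546 table x -0.0416 table y 0.07 z 0.461
wrist y 0.0375 xmax rel 0.0618 table x -0.0344 table y 0.085 z 0.443
wrist y 0.0525 xmax rel 0.0578 table x -0.0384 table y 0.1 z 0.437
wrist y 0.0675 xmax rel 0.0419 table x -0.0543 table y 0.115 z 0.444
wrist y 0.0825 xmax rel -0.0178 table x -0.114 table y 0.129 z 0.466
13.5 [ 0.5066 -0.1033  0.0945] [3.142 0.    1.661] 0.02733710098126487 [-1.3 -0.8 -1.1]
scene -0.13 124 z-range [0.023 0.039 0.043] y [-0.012  0.014] xmin -0.128
scene -0.115 162 z-range [-0.039  0.039  0.044] y [-0.013  0.019] xmin -0.115
scene -0.1 244 z-range [-0.012  0.051  0.088] y [-0.01   0.019] xmin -0.1
scene -0.085 160 z-range [-0.011  0.081  0.089] y [-0.01   0.019] xmin -0.085
scene -0.07 152 z-range [-0.012  0.082  0.089] y [-0.009  0.018] xmin -0.07
scene -0.055 129 z-range [-0.012  0.082  0.089] y [-0.009  0.018] xmin -0.055
```

send_rows(
  targets=[
    [0.2,0.006,0,0,0],
    [0.2,0.005,0,-0.01,0],
    [0.2,0,0,-0.01,0],
    [0.2,0,0,-0.005,0],
    [0.2,0,0,0,0],
  ],
)

```text
time: 14.1
tool_pos: [0.5167, -0.1033, 0.0676]
tool_rot: [-3.139, -0.001, 1.66]
contact_force: [-0.2, -0.0, -0.4]
opening: 0.0276
grip_force: 50.0
```

send_rows(
  targets=[
    [0.2,0,0,-0.002,0],
    [0.2,0,0,0,0],
  ],
)

```text
time: 14.3
tool_pos: [0.5177, -0.1037, 0.067]
tool_rot: [-3.142, -0.0, 1.66]
contact_force: [-0.0, 0.5, -1.4]
opening: 0.0272
grip_force: 50.0
```

```bash
python3 gap.py | head -8; python3 - <<'E'
import cv2
a=cv2.imread("pics/gap.png");cv2.imwrite("pics/g2.png",cv2.resize(a[110:330,350:570],(600,600)))
E
```

```text
14.3 [ 0.5177 -0.1037  0.067 ] [-3.142 -0.     1.66 ] [-0.343  0.493  1.694 -0.     0.955 -0.432] [-0.   0.5 -1.4]
cover x-front [-0.1425 -0.1366 -0.0336] y [-0.0352  0.0428]
wrist y -0.0675 xmax rel 0.0253 table x -0.0602 table y -0.015 z 0.425
wrist y -0.0525 xmax rel 0.0282 table x -0.0574 table y -0.004 z 0.416
wrist y -0.0375 xmax rel 0.0329 table x -0.0526 table y 0.01 z 0.424
wrist y -0.0225 xmax rel 0.0385 table x -0.047 table y 0.025 z 0.424
wrist y -0.0075 xmax rel 0.0426 table x -0.0429 table y 0.039 z 0.425
wrist y 0.0075 xmax rel 0.048 table x -0.0376 table y 0.055 z 0.427
```

View pics/g2.png

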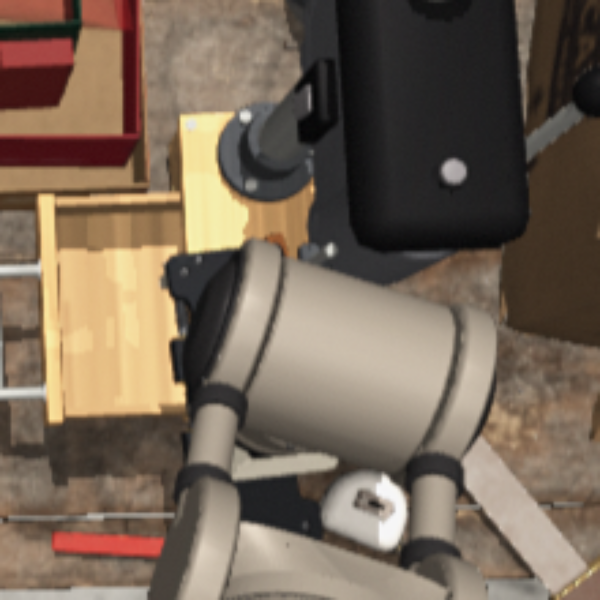

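The top view shows the drawer open (45-185, 195-415 in the crop). The wrist housing stands about 10 mm in front of the cover, and the gripper is clear of the bit. Now the wiper sweep: a pure turn about the tool axis.

send_rows(
  targets=[
    [0.2,0,0,-0.001,0.07],
    [0.2,0,0,0,0.07],
    [0.2,0,0,0,0.07],
    [0.2,0,0,0,0.07],
    [0.2,0,0,0,0.07],
  ],
)

```text
time: 14.85
tool_pos: [0.518, -0.1037, 0.0664]
tool_rot: [3.141, 0.0, 2.013]
contact_force: [0.4, 0.2, -2.4]
opening: 0.0275
grip_force: 50.0
```

send_rows(
  targets=[
    [0.2,0,0,0,0.07],
    [0.2,0,0,0,0.07],
    [0.2,0,0,0,0.07],
    [0.2,0,0,0,0.07],
    [0.2,0,0,0,0.07],
  ],
)

```text
time: 15.35
tool_pos: [0.5179, -0.1037, 0.0664]
tool_rot: [3.141, 0.0, 2.363]
contact_force: [-0.1, 0.0, -1.3]
opening: 0.0273
grip_force: 50.0
```

send_rows(
  targets=[
    [0.2,0,0,0,0.07],
    [0.2,0,0,0,0.07],
    [0.2,0,0,0,0.07],
    [0.2,0,0,0,0.07],
    [0.2,0,0,0,0.07],
  ],
)

```text
time: 15.85
tool_pos: [0.5179, -0.1038, 0.0664]
tool_rot: [-3.142, 0.001, 2.713]
contact_force: [-0.6, 0.3, -0.9]
opening: 0.0273
grip_force: 50.0
```

```bash
python3 sc.py; python3 - <<'E'
from h import *
o,p,t,w=wcloud()
a=cv2.imread("pics/last_scene.png")
cv2.imwrite("pics/m1.png",cv2.resize(a[230:400,220:420],(705,600)))
E
```

```text
15.85 [ 0.5179 -0.1038  0.0664] [-3.142e+00  1.000e-03  2.713e+00] 0.027284213968471468 [-0.6  0.3 -0.9]
top -0.16 117 z-range [0.014 0.019 0.031] y [-0.011  0.019] xmin -0.16
top -0.145 119 z-range [0.015 0.019 0.032] y [-0.015  0.019] xmin -0.145
top -0.13 58 z-range [0.02  0.039 0.042] y [-0.01   0.019] xmin -0.13
scene -0.16 140 z-range [0.014 0.019 0.031] y [-0.019  0.019] xmin -0.16
scene -0.145 147 z-range [0.015 0.02  0.032] y [-0.019  0.019] xmin -0.145
scene -0.13 178 z-range [0.016 0.033 0.043] y [-0.019  0.019] xmin -0.13
scene -0.115 139 z-range [0.016 0.039 0.044] y [-0.018  0.019] xmin -0.115
scene -0.1 229 z-range [0.016 0.045 0.088] y [-0.019  0.019] xmin -0.1
scene -0.085 174 z-range [0.016 0.072 0.089] y [-0.019  0.009] xmin -0.085
scene -0.07 174 z-range [0.016 0.07  0.09 ] y [-0.019  0.009] xmin -0.07
scene -0.055 152 z-range [0.016 0.065 0.09 ] y [-0.019  0.009] xmin -0.055
```

View pics/m1.png

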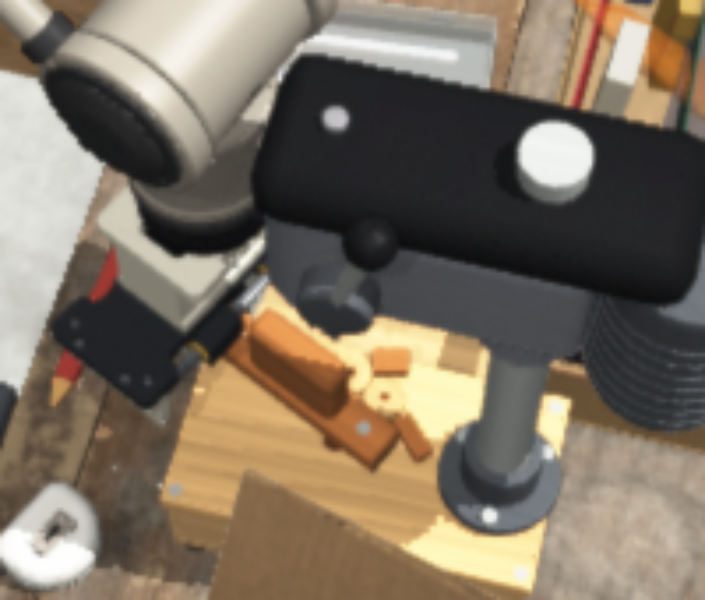

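The crop shows the block at about -25°, with pieces ahead of it at (390,360), (385,398) and (355,372), and chip_e at its tip (415,435). There is a dark spot on the trailing side at (332,442). I'll check that spot numerically.

```bash
cat > look.py <<'E'
from h import *
o=observe();print(o["time"])
TF=np.array([.6033,-.151,.085])
for n in("scene","top"):
    p,d=read_camera(n);P=cloud(n,d)-TF
    H=R.from_euler("xyz",o["tool_rot"]).as_matrix();t=(P+TF-o["tool_pos"])@H
    blk=(abs(t[...,1])<.0155)&(t[...,0]<.03)&(t[...,0]>-.131)
    m=((P[...,2]>.006)&(P[...,2]<.02)&(abs(P[...,1])<.075)&(P[...,0]>-.09)&(P[...,0]<.06)&~blk&(d>0)).astype(np.uint8)
    k,l,s,c=cv2.connectedComponentsWithStats(m)
    for i in range(1,k):
        if s[i,4]>12:print(n,s[i],c[i].round(0),"table",rect(P[l==i]*1000)[0:2],(P[l==i][:,2]*1000).mean().round(1))
    np.save("pics/l_%s.npy"%n,P);cv2.imwrite("pics/l_%s.png"%n,p[:,:,::-1])
E
python3 look.py; python3 - <<'E'
import numpy as np,cv2
P=np.load("pics/l_scene.npy");im=cv2.imread("pics/l_scene.png")
for v in range(348,364,3):
    print(v,[(tuple((P[v,u]*1000).round(0).astype(int)),int(im[v,u,2])) for u in range(306,326,3)])
E
```

```text
16.0
scene [309 325   6   5  16] [312. 327.] table ((-21.237300872802734, 51.919944763183594), (5.442193508148193, 14.99508285522461)) 13.5
scene [316 328  27  33 337] [329. 341.] table ((23.573240280151367, 23.52935028076172), (40.06964874267578, 74.55589294433594)) 11.5
top [429 186  23  22 139] [440. 196.] table ((35.84531784057617, 21.85310173034668), (12.039016723632812, 54.52294921875)) 10.7
top [418 199  10  17 103] [423. 206.] table ((15.4873685836792, 52.793785095214844), (30.10802459716797, 15.502764701843262)) 11.4
348 [((np.int64(-20), np.int64(1), np.int64(17)), 116), ((np.int64(-13), np.int64(-1), np.int64(24)), 154), ((np.int64(-7), np.int64(0), np.int64(27)), 108), ((np.int64(-1), np.int64(3), np.int64(23)), 162), ((np.int64(5), np.int64(5), np.int64(22)), 184), ((np.int64(11), np.int64(6), np.int64(24)), 179), ((np.int64(16), np.int64(8), np.int64(22)), 170)]
351 [((np.int64(-20), np.int64(1), np.int64(0)), 214), ((np.int64(-13), np.int64(1), np.int64(6)), 131), ((np.int64(-6), np.int64(-4), np.int64(20)), 153), ((np.int64(0), np.int64(-2), np.int64(20)), 175), ((np.
[... 892 characters left out ...]
int64(-18), np.int64(1)), 192), ((np.int64(-9), np.int64(-16), np.int64(0)), 192), ((np.int64(-3), np.int64(-15), np.int64(2)), 199), ((np.int64(3), np.int64(-13), np.int64(0)), 210), ((np.int64(9), np.int64(-12), np.int64(2)), 210), ((np.int64(16), np.int64(-14), np.int64(11)), 116), ((np.int64(23), np.int64(-16), np.int64(20)), 153)]
363 [((np.int64(-13), np.int64(-26), np.int64(5)), 193), ((np.int64(-7), np.int64(-23), np.int64(1)), 193), ((np.int64(-1), np.int64(-21), np.int64(1)), 196), ((np.int64(5), np.int64(-19), np.int64(0)), 193), ((np.int64(10), np.int64(-16), np.int64(-5)), 191), ((np.int64(17), np.int64(-17), np.int64(2)), 191), ((np.int64(23), np.int64(-15), np.int64(2)), 125)]
```

```bash
python3 - <<'E'
import numpy as np,cv2
P=np.load("pics/l_scene.npy")*1000;im=cv2.imread("pics/l_scene.png");hsv=cv2.cvtColor(im,cv2.COLOR_BGR2HSV)
T=np.load("pics/l_top.npy")*1000
m=(P[...,2]>6)&(P[...,2]<16);
for v in range(326,366,3):
    r=[(u,*P[v,u].round(0).astype(int).tolist()) for u in range(316,348,3) if m[v,u] and P[v,u,0]<60]
    print(v,r)
E
```

```text
326 []
329 [(328, 13, 55, 14), (331, 19, 57, 13), (334, 25, 59, 11)]
332 [(319, -3, 44, 12), (322, 3, 46, 13), (328, 15, 49, 11), (331, 21, 51, 13)]
335 [(319, -2, 38, 11), (322, 4, 40, 11), (325, 11, 40, 15), (328, 17, 42, 13), (334, 28, 47, 8)]
338 [(319, 0, 32, 11), (322, 6, 33, 12), (325, 12, 33, 14), (328, 18, 36, 11)]
341 [(325, 13, 30, 8), (328, 20, 31, 9), (331, 26, 33, 9), (334, 32, 33, 10)]
344 [(325, 15, 23, 8), (328, 21, 24, 9), (331, 28, 23, 15), (334, 33, 26, 12)]
347 [(328, 23, 17, 10), (331, 29, 19, 11), (334, 35, 19, 13)]
350 [(334, 36, 15, 9), (337, 43, 15, 12)]
353 [(334, 38, 8, 10), (337, 44, 9, 11), (340, 50, 11, 9)]
356 [(316, 4, -9, 12), (331, 33, 1, 8), (337, 45, 3, 10), (340, 52, 3, 12)]
359 [(319, 11, -12, 8), (328, 29, -7, 8), (337, 47, -3, 8), (340, 53, -1, 7)]
362 [(325, 25, -16, 11), (334, 42, -10, 7)]
365 []
```

Trailing-side heights are about 0, so the dark spot is a shadow. But chip_e has been squeezed outward past the tip, to about (46,5). I'll back the block off 8 mm, sweep the other four pieces in, then deal with chip_e.

send_rows(
  targets=[
    [0.2,-0.004,0,0,0],
    [0.2,-0.004,0,0,0.03],
    [0.2,0,0,0,0.06],
    [0.2,0,0,0,0.06],
    [0.2,0,0,0,0.06],
  ],
)

```text
time: 16.6
tool_pos: [0.5095, -0.1037, 0.0661]
tool_rot: [3.142, -0.0, 2.921]
contact_force: [0.2, 0.6, -1.7]
opening: 0.0273
grip_force: 50.0
```

send_rows(
  targets=[
    [0.2,0,0,0,0.06],
    [0.2,0,0,0,0.06],
    [0.2,0,0,0,0.06],
    [0.2,0,0,0,0.06],
    [0.2,0,0,0,0.06],
  ],
)

```text
time: 17.1
tool_pos: [0.5095, -0.1036, 0.0661]
tool_rot: [3.141, -0.0, -3.062]
contact_force: [-0.5, 0.1, -1.1]
opening: 0.0271
grip_force: 50.0
```

```bash
python3 look.py
```

```text
17.1
scene [333 346   9  14  82] [337. 352.] table ((43.86648941040039, 10.4342041015625), (12.639647483825684, 29.39446449279785)) 10.6
top [436 186  16  13  91] [443. 192.] table ((44.549312591552734, 11.706246376037598), (11.736745834350586, 28.799510955810547)) 10.5
```

send_rows(
  targets=[
    [0.2,0,0,0,0.08],
    [0.2,0,0,0,0.1],
    [0.2,0,0,0,0.1],
    [0.2,0,0,0,0.1],
    [0.2,0,0,0,0],
  ],
)

```text
time: 17.7
tool_pos: [0.5097, -0.1036, 0.0661]
tool_rot: [3.142, -0.0, -2.684]
contact_force: [-1.4, -0.2, -0.9]
opening: 0.0273
grip_force: 50.0
```

send_rows(
  targets=[
    [0.2,-0.012,0,0,-0.12],
    [0.2,-0.01,0,0,-0.12],
    [0.2,0,0,0,-0.14],
    [0.2,0,0,0,-0.14],
    [0.2,0,0,0,-0.14],
  ],
)

```text
time: 18.2
tool_pos: [0.4877, -0.1037, 0.0662]
tool_rot: [3.142, 0.0, 2.929]
contact_force: [0.4, 0.3, -1.2]
opening: 0.0272
grip_force: 50.0
```

send_rows(
  targets=[
    [0.2,0,0,0,-0.14],
    [0.2,0,0,0,-0.1],
    [0.2,0,0,-0.0015,0],
    [0.2,0,0,-0.001,0],
    [0.2,0,0,0,0],
  ],
)

```text
time: 18.7
tool_pos: [0.4878, -0.1038, 0.064]
tool_rot: [-3.142, 0.0, 2.701]
contact_force: [-1.4, 0.1, 4.1]
opening: 0.0276
grip_force: 50.0
```

```bash
python3 look.py; python3 sc.py | head -12; python3 - <<'E'
import numpy as np,cv2
from h import *
for n in("top","scene"):
    P=np.load(f"pics/l_{n}.npy")*1000
    m=((P[...,2]<-40)&(P[...,2]>-56)&(P[...,1]>62)&(P[...,1]<150)&(P[...,0]>-95)&(P[...,0]<65)).astype(np.uint8)
    k,l,s,c=cv2.connectedComponentsWithStats(m)
    for i in range(1,k):
        if s[i,4]>15:print(n,s[i,2:],rect(P[l==i]),P[l==i][:,2].mean())
E
```

```text
18.7
scene [333 346   9  14  76] [337. 352.] table ((43.46847915649414, 10.369485855102539), (12.755218505859375, 27.952449798583984)) 10.8
top [437 186  15  13  95] [444. 192.] table ((45.62159729003906, 12.161781311035156), (14.67468547821045, 28.414310455322266)) 10.2
18.8 [ 0.4878 -0.1037  0.064 ] [-3.142  0.     2.7  ] 0.02734103659027435 [-2.9 -0.7  4.6]
top -0.16 81 z-range [0.018 0.021 0.024] y [-0.     0.019] xmin -0.16
top -0.145 112 z-range [0.018 0.021 0.025] y [-0.019  0.019] xmin -0.145
top -0.13 138 z-range [0.018 0.039 0.044] y [-0.019  0.019] xmin -0.13
top -0.115 55 z-range [0.019 0.041 0.044] y [-0.017  0.019] xmin -0.115
scene -0.16 136 z-range [0.017 0.021 0.025] y [-0.019  0.019] xmin -0.16
scene -0.145 137 z-range [0.017 0.021 0.026] y [-0.019  0.019] xmin -0.145
scene -0.13 168 z-range [0.018 0.037 0.045] y [-0.019  0.018] xmin -0.13
scene -0.115 135 z-range [0.019 0.04  0.046] y [-0.018  0.013] xmin -0.115
scene -0.1 208 z-range [0.02  0.051 0.089] y [-0.019  0.011] xmin -0.1
scene -0.085 171 z-range [0.019 0.076 0.091] y [-0.018  0.009] xmin -0.085
scene -0.07 166 z-range [0.019 0.073 0.09 ] y [-0.019  0.008] xmin -0.07
top [ 19  36 334] ((7.248134613037109, 80.58877563476562), (72.28814697265625, 35.372413635253906), 5.851592063903809) -46.06980675848528
scene [12  9 60] ((12.020086288452148, 88.3350601196289), (20.658296585083008, 27.416309356689453), 86.12162017822266) -47.9597582985886
scene [ 9  4 18] ((-21.58740997314453, 82.36700439453125), (17.92868423461914, 6.666957855224609), 8.219939231872559) -46.602370010890894
scene [ 8  6 24] ((34.13459777832031, 83.85032653808594), (9.321651458740234, 15.922382354736328), 84.81969451904297) -43.27203017185985
```

send_rows(
  targets=[
    [0.4,0,0,0,0],
    [0.4,0,0,0,0],
    [0.4,-0.0036,0.0017,0,0],
    [0.4,0,0,0,0],
    [0.2,0,0,0,0],
  ],
  grip_force=60,
)

```text
time: 19.4
tool_pos: [0.4841, -0.1019, 0.0635]
tool_rot: [3.141, -0.0, 2.7]
contact_force: [-0.1, -0.4, 0.4]
opening: 0.0323
grip_force: 0.0
```

send_rows(
  targets=[
    [0.2,0,0,0,0],
    [0.2,0,0,0,0],
    [0.2,0,0,0,0],
    [0.2,0,0,0.0015,0],
    [0.2,0,0,0.0015,0],
  ],
  grip_force=60,
)

```text
time: 19.9
tool_pos: [0.484, -0.1019, 0.0665]
tool_rot: [3.142, -0.001, 2.7]
contact_force: [0.0, -0.4, -1.7]
opening: 0.0272
grip_force: 60.0
```

```bash
python3 sc.py
```

```text
19.9 [ 0.484  -0.1019  0.0665] [ 3.142e+00 -1.000e-03  2.700e+00] 0.02719977971469991 [ 0.  -0.4 -1.7]
top -0.16 81 z-range [0.014 0.018 0.021] y [-0.     0.019] xmin -0.16
top -0.145 113 z-range [0.014 0.019 0.039] y [-0.019  0.019] xmin -0.145
top -0.13 158 z-range [0.016 0.038 0.043] y [-0.019  0.019] xmin -0.13
top -0.115 62 z-range [0.016 0.039 0.043] y [-0.019  0.02 ] xmin -0.115
top -0.1 9 z-range [0.083 0.084 0.085] y [-0.006  0.003] xmin -0.099
scene -0.16 132 z-range [0.014 0.019 0.023] y [-0.019  0.018] xmin -0.16
scene -0.145 163 z-range [0.015 0.02  0.041] y [-0.019  0.019] xmin -0.145
scene -0.13 138 z-range [0.015 0.039 0.044] y [-0.019  0.012] xmin -0.13
scene -0.115 135 z-range [0.017 0.039 0.045] y [-0.019  0.014] xmin -0.115
scene -0.1 228 z-range [0.016 0.065 0.089] y [-0.018  0.01 ] xmin -0.1
scene -0.085 167 z-range [0.016 0.073 0.089] y [-0.019  0.009] xmin -0.085
scene -0.07 173 z-range [0.016 0.072 0.09 ] y [-0.019  0.008] xmin -0.07
scene -0.055 141 z-range [0.016 0.077 0.091] y [-0.018  0.008] xmin -0.055
```

send_rows(
  targets=[
    [0.2,0,0,0,-0.07],
    [0.2,0,-0.002,0,-0.07],
    [0.2,0.015,0,0,0],
    [0.2,0.012,0,0,0],
    [0.2,0.006,0,0,0],
  ],
)

```text
time: 20.5
tool_pos: [0.518, -0.104, 0.0665]
tool_rot: [3.141, 0.0, 2.56]
contact_force: [0.3, -0.6, -1.6]
opening: 0.0269
grip_force: 60.0
```

send_rows(
  targets=[
    [0.2,0.003,0,0,0],
    [0.2,0,0,0,0],
  ],
)

```text
time: 20.7
tool_pos: [0.5201, -0.1039, 0.0664]
tool_rot: [-3.142, -0.0, 2.56]
contact_force: [0.7, -0.0, -1.4]
opening: 0.027
grip_force: 60.0
```

```bash
python3 gap.py; python3 look.py
```

```text
20.7 [ 0.5201 -0.1039  0.0664] [-3.142 -0.     2.56 ] [-0.342  0.497  1.688  0.     0.957 -1.331] [ 0.7 -0.  -1.4]
cover x-front [-0.1399 -0.1343 -0.0336] y [-0.0352  0.0428]
wrist y -0.0675 xmax rel 0.0252 table x -0.0581 table y -0.015 z 0.428
wrist y -0.0525 xmax rel 0.0289 table x -0.0544 table y -0.004 z 0.412
wrist y -0.0375 xmax rel 0.0334 table x -0.0498 table y 0.01 z 0.422
wrist y -0.0225 xmax rel 0.0373 table x -0.0459 table y 0.025 z 0.425
wrist y -0.0075 xmax rel 0.0431 table x -0.0401 table y 0.039 z 0.424
wrist y 0.0075 xmax rel 0.0488 table x -0.0345 table y 0.054 z 0.424
wrist y 0.0225 xmax rel 0.0543 table x -0.0289 table y 0.07 z 0.432
wrist y 0.0375 xmax rel 0.0623 table x -0.0209 table y 0.085 z 0.412
wrist y 0.0525 xmax rel 0.057 table x -0.0262 table y 0.1 z 0.42
wrist y 0.0675 xmax rel 0.0405 table x -0.0427 table y 0.115 z 0.419
wrist y 0.0825 xmax rel -0.0196 table x -0.1028 table y 0.129 z 0.444
20.75
scene [333 346   9  14  81] [337. 352.] table ((44.20562744140625, 10.321952819824219), (12.578618049621582, 27.273744583129883)) 10.7
top [436 186  16  12  82] [444. 191.] table ((44.335304260253906, 11.941582679748535), (11.637227058410645, 28.08758544921875)) 10.6
```

send_rows(
  targets=[
    [0.2,0.0015,0,0,0],
    [0.2,0.0015,0,0,0],
    [0.2,0,0,0,0.04],
    [0.2,0,0,0,0.04],
    [0.2,0,0,0,0.04],
  ],
)

```text
time: 21.35
tool_pos: [0.5233, -0.104, 0.0666]
tool_rot: [3.142, 0.0, 2.681]
contact_force: [-0.3, 0.1, -1.4]
opening: 0.0272
grip_force: 60.0
```

send_rows(
  targets=[
    [0.2,0,0,0,0.04],
    [0.2,0,0,0,0.04],
    [0.2,0,0,0,0.04],
  ],
)

```text
time: 21.65
tool_pos: [0.5233, -0.104, 0.0666]
tool_rot: [3.142, 0.0, 2.801]
contact_force: [-0.7, -0.2, -1.4]
opening: 0.0271
grip_force: 60.0
```

```bash
python3 look.py
```

```text
21.65
scene [335 341  11  16  81] [340. 348.] table ((48.78265380859375, 18.69146156311035), (19.905914306640625, 37.49675750732422)) 11.0
top [430 184  14  13  90] [436. 190.] table ((49.266746520996094, 25.610567092895508), (10.877116203308105, 27.949790954589844)) 10.5
```

send_rows(
  targets=[
    [0.2,0.0015,0.006,0,0.02],
    [0.2,0.0015,0.006,0,0.02],
    [0.2,0,0,0,0],
  ],
)

```text
time: 22.05
tool_pos: [0.5264, -0.091, 0.0666]
tool_rot: [3.141, -0.0, 2.841]
contact_force: [0.2, -0.1, -1.5]
opening: 0.0268
grip_force: 60.0
```

```bash
python3 look.py; python3 gap.py | sed -n 3,7p
```

```text
22.05
scene [341 334   8  13  58] [345. 339.] table ((54.10666275024414, 42.602325439453125), (12.505940437316895, 27.084115982055664)) 11.4
top [420 184  15  10  71] [426. 188.] table ((54.36196517944336, 43.912330627441406), (10.935484886169434, 27.75956916809082)) 10.6
wrist y -0.0675 xmax rel 0.0275 table x -0.0495 table y -0.003 z 0.426
wrist y -0.0525 xmax rel 0.03 table x -0.047 table y 0.008 z 0.41
wrist y -0.0375 xmax rel 0.0325 table x -0.0446 table y 0.023 z 0.424
wrist y -0.0225 xmax rel 0.0364 table x -0.0406 table y 0.037 z 0.426
wrist y -0.0075 xmax rel 0.0421 table x -0.0349 table y 0.051 z 0.426
```

```bash
python3 - <<'E'
import numpy as np
for n in("top","scene"):
    P=np.load(f"pics/l_{n}.npy")*1000
    for y0 in(80,95,110,125,140):
        m=(abs(P[...,1]-y0)<6)&(P[...,0]>30)&(P[...,0]<95)&(P[...,2]>-90)&(P[...,2]<0)
        q=P[m];q=q[q[:,0].argsort()]
        print(n,y0,[(int(x),int(np.median(q[(q[:,0]>=x)&(q[:,0]<x+4)][:,2]))) for x in range(30,92,4) if ((q[:,0]>=x)&(q[:,0]<x+4)).sum()>1])
m=(abs(P[...,1]-158)<5)&(abs(P[...,2]+18)<5);print(P[m][:,0].min(),P[m][:,0].max())
P=np.load("pics/l_top.npy")*1000
m=(abs(P[...,1]-157)<6)&(abs(P[...,2]+18)<5);print(P[m][:,0].min(),P[m][:,0].max())
E
```

```text
top 80 [(30, -40), (34, -44), (38, -46), (42, -49), (46, -60), (50, -59), (54, -60), (58, -60), (62, -61), (66, -48), (70, -22), (74, -20), (78, -12), (82, -12), (86, -11), (90, -25)]
top 95 [(30, -53), (34, -58), (38, -58), (42, -61), (46, -60), (50, -60), (54, -60), (58, -59), (62, -61), (66, -54), (70, -23), (74, -20), (78, -14)]
top 110 [(30, -60), (34, -59), (38, -60), (42, -59), (46, -59), (50, -59), (54, -59), (58, -60), (62, -60), (66, -51), (70, -21), (74, -21), (78, -11)]
top 125 [(30, -62), (34, -59), (38, -61), (42, -60), (46, -59), (50, -59), (54, -60), (58, -60), (62, -60), (66, -48), (70, -22), (74, -19), (78, -10)]
top 140 [(30, -61), (34, -60), (38, -60), (42, -59), (46, -59), (50, -61), (54, -60), (58, -61), (62, -59), (66, -49), (70, -19), (74, -21), (78, -15)]
scene 80 [(30, -39), (34, -43), (38, -41), (54, -56), (66, -21), (70, -21)]
scene 95 [(30, -55), (34, -57), (38, -58), (42, -61), (46, -59), (50, -59), (54, -58), (58, -57), (62, -61), (66, -60)]
scene 110 [(30, -59), (34, -58), (38, -58), (42, -59), (46, -60), (50, -59), (54, -60), (58, -58), (62, -57), (66, -59)]
scene 125 []
scene 140 []
-538.417973972467 658.0771485426565
-89.30567881898388 78.09451106359377
```

send_rows(
  targets=[
    [0.2,0.0015,0.003,0,0.03],
    [0.2,0.0015,0.003,0,0.03],
    [0.2,0.001,0.003,0,0.03],
    [0.2,0,0,0,0],
  ],
)

```text
time: 22.6
tool_pos: [0.5303, -0.0825, 0.0666]
tool_rot: [3.141, 0.0, 2.932]
contact_force: [0.3, 0.3, -1.2]
opening: 0.0272
grip_force: 60.0
```

```bash
python3 look.py; python3 gap.py | sed -n 3,7p; python3 - <<'E'
import numpy as np
P=np.load("pics/l_top.npy")*1000
m=(P[...,0]>44)&(P[...,0]<68)&(P[...,1]>40)&(P[...,1]<100)&(P[...,2]>-56)&(P[...,2]<20)
q=P[m];print([(a,int(((q[:,2]>a)&(q[:,2]<a+6)).sum()),(q[(q[:,2]>a)&(q[:,2]<a+6)].mean(0).round(0)) if ((q[:,2]>a)&(q[:,2]<a+6)).any() else 0) for a in range(-56,20,6)])
E
```

```text
22.6
wrist y -0.0675 xmax rel 0.0275 table x -0.0456 table y 0.005 z 0.426
wrist y -0.0525 xmax rel 0.0305 table x -0.0426 table y 0.017 z 0.417
wrist y -0.0375 xmax rel 0.0324 table x -0.0407 table y 0.031 z 0.425
wrist y -0.0225 xmax rel 0.0365 table x -0.0366 table y 0.046 z 0.427
wrist y -0.0075 xmax rel 0.0427 table x -0.0304 table y 0.06 z 0.425
[(-56, 1, array([ 49.,  89., -55.])), (-50, 6, array([ 64.,  67., -46.])), (-44, 15, array([ 60.,  70., -41.])), (-38, 23, array([ 51.,  76., -35.])), (-32, 20, array([ 51.,  77., -30.])), (-26, 0, 0), (-20, 1, array([ 66.,  60., -15.])), (-14, 3, array([ 55.,  60., -10.])), (-8, 17, array([60., 54., -4.])), (-2, 45, array([61., 54.,  0.])), (4, 3, array([57., 56.,  6.])), (10, 3, array([55., 53., 13.])), (16, 20, array([53., 49., 19.]))]
```

send_rows(
  targets=[
    [0.2,-0.03,-0.003,0.001,0],
    [0.2,-0.04,0,0.002,0],
    [0.2,-0.03,0,0.01,0],
    [0.2,0,0.02,0.03,0],
    [0.2,0,0.04,0.02,0.08],
  ],
)

```text
time: 23.25
tool_pos: [0.4303, -0.0272, 0.1311]
tool_rot: [-3.141, 0.002, 3.006]
contact_force: [1.8, 0.0, -0.9]
opening: 0.0265
grip_force: 60.0
```

send_rows(
  targets=[
    [0.2,0,0.045,0,0.1],
    [0.2,0,0.045,0,0.1],
    [0.2,0,0.045,0,0.1],
    [0.2,0,0.045,0,0.1],
    [0.2,0.01,0.045,0,0.1],
  ],
)

```text
time: 23.75
tool_pos: [0.4391, 0.2007, 0.1298]
tool_rot: [3.142, -0.0, -2.769]
contact_force: [0.7, -0.4, -1.2]
opening: 0.0269
grip_force: 60.0
```

send_rows(
  targets=[
    [0.2,0.01,0.045,0,0.1],
    [0.2,0.01,0.035,0,0.1],
    [0.2,0.003,0.02,-0.03,0.03],
    [0.2,0,0,-0.04,0],
    [0.2,0,0,0,0],
  ],
)

```text
time: 24.25
tool_pos: [0.4594, 0.2979, 0.0549]
tool_rot: [3.14, -0.01, -2.542]
contact_force: [-0.4, 0.2, -1.7]
opening: 0.0266
grip_force: 60.0
```

send_rows(
  targets=[
    [0.2,0,0,-0.03,0],
    [0.2,0,0,-0.025,0],
    [0.2,0,0,-0.015,0],
    [0.2,0,0,0,0],
    [0.2,0,0,0,0],
  ],
)

```text
time: 24.75
tool_pos: [0.4642, 0.299, -0.0088]
tool_rot: [-3.141, 0.002, -2.544]
contact_force: [0.5, -0.7, -1.8]
opening: 0.0268
grip_force: 60.0
```

```bash
python3 sc.py; python3 - <<'E'
import numpy as np,cv2
from h import *
P=cloud("top",read_camera("top")[1])-[.6033,-.151,.085];P*=1000
m=((P[...,2]<-8)&(P[...,2]>-54)&(P[...,1]>62)&(P[...,1]<147)&(P[...,0]>-76)&(P[...,0]<66)).astype(np.uint8)
k,l,s,c=cv2.connectedComponentsWithStats(m)
for i in range(1,k):
    if s[i,4]>10:print("drawer",s[i,2:],rect(P[l==i]),np.percentile(P[l==i][:,2],[5,50,98]).round(0))
m=((P[...,2]>5)&(P[...,2]<20)&(abs(P[...,1])<62)&(P[...,0]>-88)&(P[...,0]<60));print("on table",m.sum())
E
```

```text
24.75 [ 0.4642  0.299  -0.0088] [-3.141e+00  2.000e-03 -2.544e+00] 0.02676604782736027 [ 0.5 -0.7 -1.8]
top -0.16 134 z-range [0.004 0.008 0.012] y [-0.019  0.019] xmin -0.16
top -0.145 83 z-range [0.005 0.008 0.038] y [-0.019  0.02 ] xmin -0.145
top -0.13 134 z-range [0.006 0.038 0.043] y [-0.019  0.019] xmin -0.13
top -0.115 71 z-range [0.005 0.039 0.044] y [-0.019  0.012] xmin -0.115
top -0.1 22 z-range [0.082 0.084 0.088] y [-0.009  0.008] xmin -0.099
scene -0.16 66 z-range [0.005 0.008 0.013] y [-0.018  0.018] xmin -0.16
scene -0.145 43 z-range [0.002 0.009 0.038] y [-0.02   0.016] xmin -0.145
scene -0.13 89 z-range [0.005 0.036 0.044] y [-0.018  0.013] xmin -0.13
scene -0.115 88 z-range [0.006 0.036 0.045] y [-0.019  0.007] xmin -0.115
scene -0.1 137 z-range [0.004 0.052 0.088] y [-0.018  0.007] xmin -0.1
scene -0.085 145 z-range [0.006 0.057 0.09 ] y [-0.018  0.005] xmin -0.085
scene -0.07 89 z-range [0.03  0.077 0.09 ] y [-0.018  0.006] xmin -0.07
scene -0.055 34 z-range [0.063 0.085 0.093] y [-0.014  0.01 ] xmin -0.054
drawer [15 12 99] ((55.834720611572266, 87.79052734375), (14.623004913330078, 27.722347259521484), 29.07323455810547) [-53. -48. -42.]
drawer [ 19  37 403] ((6.834678649902344, 80.74446105957031), (72.79527282714844, 35.184814453125), 10.8230562210083) [-51. -46. -35.]
on table 6
```

send_rows(
  targets=[
    [0.2,0,0,-0.006,0],
    [0.2,0,0,-0.004,0],
    [0.2,0,0,-0.0015,0],
    [0.2,0,0,0,0],
  ],
)

```text
time: 25.3
tool_pos: [0.4632, 0.299, -0.0214]
tool_rot: [3.142, -0.0, -2.543]
contact_force: [-2.4, -1.4, 4.7]
opening: 0.0271
grip_force: 60.0
```

send_rows(
  targets=[
    [0.2,0,0,-0.0015,0],
    [0.2,0,0,0,0],
  ],
)

```text
time: 25.5
tool_pos: [0.4632, 0.299, -0.0215]
tool_rot: [-3.141, 0.001, -2.543]
contact_force: [-6.5, -3.5, 17.7]
opening: 0.0273
grip_force: 60.0
```

send_rows(
  targets=[
    [0.2,0,0,0.0015,0],
    [0.5,0,0,0,0],
    [0.6,0,0,0,0],
    [0.6,0,0,0,0],
    [0.6,0,0,0,0],
  ],
)

```text
time: 26.0
tool_pos: [0.4632, 0.2991, -0.0222]
tool_rot: [3.141, -0.0, -2.543]
contact_force: [-0.3, 0.2, -0.1]
opening: 0.0528
grip_force: 0.0
```

send_rows(
  targets=[
    [0.6,0,0,0.02,0],
    [0.6,0,0,0.03,0],
    [0.6,0,0,0.04,0],
    [0.6,0,0,0.04,0],
    [0.6,0,0,0.01,0],
  ],
)

```text
time: 26.5
tool_pos: [0.4654, 0.3002, 0.1225]
tool_rot: [-3.14, 0.008, -2.543]
contact_force: [1.4, -0.8, -0.5]
opening: 0.0548
grip_force: 0.0
```

```bash
python3 - <<'E'
from h import *
o=observe();print(o["time"],o["tool_pos"],o["tool_rot"],o["opening"])
for n in("top","scene"):
    d=read_camera(n)[1];P=cloud(n,d)
    b=(abs(P[...,0]-.515)<.08)&(abs(P[...,1]-.335)<.07)
    f=b&(P[...,2]>.012)&(P[...,2]<.03);q=P[f];print(n,"foot",len(q),rect(q),np.percentile(q[:,2],[10,50,90]).round(4))
    f=b&(P[...,2]>.055)&(P[...,2]<.08);q=P[f];print("rib",len(q),np.percentile(q[:,2],[10,50,90]).round(4) if len(q) else 0)
    T=(P-[.6033,-.151,0]);m=(abs(T[...,0]+.03)<.02)&(P[...,2]>.05)&(P[...,2]<.066)&(T[...,1]>.16)&(T[...,1]<.24)
    print("bar y",np.histogram(P[m][:,1],np.arange(.0,.09,.005))[0])
E
```

```text
26.5 [0.46540836 0.30016611 0.12253123] [-3.14044739  0.00763059 -2.54326862] 0.054768978501135004
top foot 151 ((0.556803822517395, 0.352175235748291), (0.051309216767549515, 0.019009124487638474), 45.06705856323242) [0.0162 0.0193 0.0221]
rib 9 [0.0595 0.0642 0.0662]
bar y [ 0  0 13  0  0  0  0  0 40 51  1  0  0  0  0  0  0]
scene foot 358 ((0.5194512605667114, 0.33339616656303406), (0.12978790700435638, 0.033091384917497635), 33.25312423706055) [0.015  0.0206 0.025 ]
rib 202 [0.058  0.0645 0.0684]
bar y [0 0 0 0 0 0 0 0 0 0 0 0 0 0 0 0 0]
```

send_rows(
  targets=[
    [1,0.02,-0.035,0,-0.12],
    [1,0.02,-0.035,0,-0.12],
    [1,0.02,-0.035,0,-0.12],
    [1,0.02,-0.035,0,-0.12],
    [1,0.02,-0.035,0,-0.12],
  ],
)

```text
time: 27.1
tool_pos: [0.5626, 0.1225, 0.1157]
tool_rot: [-3.141, -0.004, 3.135]
contact_force: [-0.8, 0.8, 0.4]
opening: 0.089
grip_force: 0.0
```

send_rows(
  targets=[
    [1,0,0,-0.03,0],
    [1,0,0,-0.03,0],
    [1,0,0,-0.02,0],
    [1,0,0,-0.01,0],
    [1,0,0,0,0],
  ],
)

```text
time: 27.6
tool_pos: [0.5614, 0.1239, 0.0255]
tool_rot: [-3.141, -0.005, 3.14]
contact_force: [-0.3, -0.5, -0.1]
opening: 0.0921
grip_force: 0.0
```

send_rows(
  targets=[
    [1,0.002,-0.012,0.002,0],
    [1,0,-0.015,0,0],
    [1,0,-0.015,0,0],
    [1,0,-0.015,0,0],
    [1,0,-0.015,0,0],
  ],
)

```text
time: 28.1
tool_pos: [0.5667, 0.0503, 0.0313]
tool_rot: [-3.141, 0.004, 3.139]
contact_force: [3.9, 1.8, 4.7]
opening: 0.0918
grip_force: 2.2
```

send_rows(
  targets=[
    [1,0,-0.012,0,0],
    [1,0,-0.006,0,0],
    [1,0,0,0,0],
  ],
)

```text
time: 28.4
tool_pos: [0.5645, 0.0328, 0.0298]
tool_rot: [-3.142, -0.002, 3.138]
contact_force: [0.1, -0.7, -1.2]
opening: 0.0915
grip_force: 0.0
```

```bash
cat > bar.py <<'E'
from h import *
o,p,t,w=wcloud();print(o["time"],o["tool_pos"],o["contact_force"])
q=w[(w[...,2]>.052)&(w[...,2]<.066)&(w[...,0]<.55)&(w[...,0]>.53)&(w[...,1]<.12)&(w[...,1]>-.09)]
print([(round(a,3),int(b)) for a,b in zip(np.arange(-.09,.12,.005),np.histogram(q[:,1],np.arange(-.09,.121,.005))[0]) if b>20])
E
python3 bar.py
```

```text
28.4 [0.56446086 0.03277697 0.02984358] [ 0.08110848 -0.65138458 -1.21245422]
[(np.float64(-0.065), 29), (np.float64(-0.06), 781), (np.float64(-0.055), 230), (np.float64(-0.05), 229), (np.float64(-0.045), 227), (np.float64(-0.04), 221), (np.float64(-0.035), 226), (np.float64(-0.03), 328), (np.float64(-0.025), 552), (np.float64(-0.02), 71)]
```

send_rows(
  targets=[
    [1,0,-0.008,0,0],
    [1,0,-0.005,0,0],
    [1,0,0,0,0],
  ],
)

```text
time: 28.75
tool_pos: [0.5648, 0.0205, 0.0297]
tool_rot: [-3.141, -0.001, 3.14]
contact_force: [-0.0, -0.0, 0.0]
opening: 0.0921
grip_force: 0.0
```

```bash
python3 bar.py
```

```text
28.75 [0.56479871 0.02045606 0.02968686] [-0.00280094 -0.04518273  0.01057616]
[(np.float64(-0.075), 448), (np.float64(-0.07), 459), (np.float64(-0.065), 233), (np.float64(-0.06), 221), (np.float64(-0.055), 224), (np.float64(-0.05), 233), (np.float64(-0.045), 237), (np.float64(-0.04), 444), (np.float64(-0.035), 376)]
```

send_rows(
  targets=[
    [1,0,-0.003,0,0],
    [1,0,-0.002,0,0],
    [1,0,0,0,0],
  ],
)

```text
time: 29.1
tool_pos: [0.5652, 0.0159, 0.0301]
tool_rot: [-3.142, -0.0, 3.14]
contact_force: [0.1, -0.3, 0.0]
opening: 0.092
grip_force: 0.1
```

send_rows(
  targets=[
    [1,0,-0.002,0,0],
    [1,0,0,0,0],
  ],
)

```text
time: 29.3
tool_pos: [0.5653, 0.0139, 0.0301]
tool_rot: [3.142, 0.0, 3.14]
contact_force: [0.3, 1.1, 1.6]
opening: 0.0919
grip_force: 0.3
```

```bash
python3 bar.py
```

```text
29.3 [0.56525127 0.01391184 0.03012199] [0.2590697  1.14814721 1.62003855]
[(np.float64(-0.09), 26), (np.float64(-0.08), 560), (np.float64(-0.075), 365), (np.float64(-0.07), 220), (np.float64(-0.065), 235), (np.float64(-0.06), 229), (np.float64(-0.055), 221), (np.float64(-0.05), 258), (np.float64(-0.045), 461), (np.float64(-0.04), 305)]
```

send_rows(
  targets=[
    [1,0,-0.002,0,0],
    [1,0,0,0,0],
  ],
)

```text
time: 29.55
tool_pos: [0.5652, 0.012, 0.0302]
tool_rot: [3.141, 0.0, 3.14]
contact_force: [0.5, 0.6, -0.4]
opening: 0.0917
grip_force: 0.6
```

send_rows(
  targets=[
    [1,0,-0.002,0,0],
    [1,0,0,0,0],
  ],
)

```text
time: 29.75
tool_pos: [0.5653, 0.0118, 0.0303]
tool_rot: [3.139, 0.0, 3.139]
contact_force: [0.9, 10.3, 1.4]
opening: 0.0917
grip_force: 3.9
```

Force rose to 10 N with no further travel, so the drawer is at its stop. Back off, lift clear and verify.

send_rows(
  targets=[
    [1,0,0.01,0,0],
    [1,0,0.01,0,0],
    [1,0,0,0.03,0],
    [1,0,0,0.04,0],
    [1,-0.03,0.03,0.04,0],
  ],
)

```text
time: 30.25
tool_pos: [0.5418, 0.0543, 0.1359]
tool_rot: [-3.14, 0.003, 3.137]
contact_force: [0.5, 1.2, 1.1]
opening: 0.0919
grip_force: 0.0
```

send_rows(
  targets=[
    [1,-0.04,0.04,0.02,0],
    [1,-0.04,0.04,0,0],
    [1,-0.03,0.03,0,0],
    [1,0,0,0,0],
    [1,0,0,0,0],
  ],
)

```text
time: 30.75
tool_pos: [0.4405, 0.1553, 0.1514]
tool_rot: [-3.141, 0.001, -3.141]
contact_force: [0.4, 0.3, -0.2]
opening: 0.0918
grip_force: 0.0
```

```bash
python3 - <<'E'
from h import *
o=observe();print(o["time"],o["tool_pos"],o["contact_force"].round(1))
P0=cloud("top",np.load("pics/top0.npy"));p,d=read_camera("top");P=cloud("top",d)
for Q in(P0,P):
    w=(Q[...,2]>.048)&(Q[...,2]<.068);w[:,:380]=0;w[:,412:]=0;w[:190]=0;w[275:]=0
    q=Q[w];q=q[q[:,1]>-.055];print("bar",len(q),np.percentile(q[:,1],[5,50,95]).round(4))
    m=(Q[...,2]>.09)&(Q[...,2]<.105)&(abs(Q[...,1]+.151)<.06)&(Q[...,0]>.52)&(Q[...,0]<.66);print("on table",m.sum())
ds=read_camera("scene")[1];S=cloud("scene",ds)
b=(abs(S[...,0]-.515)<.08)&(abs(S[...,1]-.335)<.07)
for lo,hi in((.012,.03),(.058,.08)):
    q=S[b&(S[...,2]>lo)&(S[...,2]<hi)];print("scr",len(q),rect(q),np.median(q[:,2]).round(4))
# bystanders moved?
a=cv2.imread("pics/top0.png").astype(int);c=p[:,:,::-1].astype(int)
for nm,(u0,u1,v0,v1) in dict(can=(135,185,188,232),tape=(465,502,280,314),pencil=(366,445,300,320)).items():
    print(nm,abs(a[v0:v1,u0:u1]-c[v0:v1,u0:u1]).mean().round(1))
E
```

```text
30.75 [0.4405073  0.15526161 0.15144119] [ 0.4  0.3 -0.2]
bar 274 [-0.0516 -0.0414 -0.0368]
on table 577
bar 257 [-0.0525 -0.0445 -0.0401]
on table 8
scr 358 ((0.5190050601959229, 0.3333040773868561), (0.13012172281742096, 0.03261493891477585), 32.99021530151367) 0.0199
scr 185 ((0.5196959972381592, 0.33406439423561096), (0.062087588012218475, 0.02512892708182335), 36.9149284362793) 0.0648
can 1.3
tape 1.5
pencil 1.4
```

```bash
python3 -c "
from cell import *
print(hand_in())"
```

```text
the job is handed in; nothing more can be done
None
```

The job is handed in, with no verdict returned. My last checks showed the table clear, all five pieces in the drawer, the drawer pushed to its stop, the scraper standing on its sole, and the can, tape measure and pencil unmoved.

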